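# Count out three stock tablets and tip the counting tray

## Task

Five stock tablets lie on the counting tray: count three into the open channel at its side by sweeping them across the tray, never lifting them off it, then swing the channel's clear lid shut and press it gently until its catch snaps. With the lid kept shut, tip the tray by its rear bar until the counted three have run out of the channel into the blue bowl and the two extras off the sorting floor back into the green stock tub, lower the tray flat again and let go. Leave the bowl and tub standing where they are, and disturb nothing else in the drawer or on the counter.

Things in the scene. Friction and masses are not known exactly. Their poses are not given: they have to be found in the camera images.
- tray_base: Steel base plate of the counting tray, 185 x 200 x 4 mm, fixed on the white counter unit (its top is 90 mm above the work surface). Origin: on the counter top, straight below tray_floor. x points away from the open drawer towards the lifting bar, y to the channel side, z up. The unit's place and yaw vary.
- tray (a joint): Tip angle of the counting tray about its front hinge (line along the base's y at x = -85, z = +6 mm in the frame of tray_base): 0 flat, at most 0.75 rad, rear end up. It falls back by itself (3 to 4 N at the bar lift it), so hold it while tipped. Tablets start to slide at 0.25 to 0.4 rad and are all out after a second or so at 0.6 rad.
- tray_floor (a point): Middle of the tray's smooth white sorting floor, on its upper face, 30 mm above the base's origin; axes as the base, tipping with the tray. Floor: x -118..+94, y -115..+45 mm here. Blue walls 15 mm high at the rear (inner face x = +94) and right (inner face y = -115). No rim at y = +45, where it steps straight down 20 mm into the channel.
- channel (a point): Middle of the channel's floor, 20 mm below the sorting floor, at (-12, +67, -20) mm from tray_floor, axes alike. The channel is 44 mm wide and 212 mm long along x, closed at the rear, open at the front end above the blue bowl. One layer of tablets fits under the lid: tablets lying on top of each other stop it from shutting.
- spout (a point): Middle of the sorting floor's open front edge (spout, 112 mm wide), above the stock tub, at (-118, -59, 0) mm from tray_floor. Beside it a slanting blue deflector, 15 mm high, 4 mm thick, runs from (-60, +40) to (-117, -3) mm (from tray_floor) and guides left-over tablets to the spout when the tray is tipped.
- tray_bar (a point): Middle of the round steel lifting bar behind the tray's rear wall: 10 mm thick, 90 mm long along the tray's y, at (140, -13, 12) mm from tray_floor, 42 mm above the counter top. 35 mm free between bar and rear wall; can be pinched from above and turns between the fingers as the tray tips.
- lid (a joint): Angle of the channel's clear lid: 0 shut, 2.0 rad fully open. Starts open, leaning outwards (1.75 to 1.95 rad), and rests there; pushed back inwards past upright (1.57) it falls onto its spring catch, at 0.2 to 0.28 rad. A press of 9 to 18 N near the free edge (the catch varies) snaps it past the catch; then it stays shut, at 0 to 0.02 rad, on a hard stop.
- lid_hinge (a point): Middle of the lid's hinge line, which runs along the tray's x on top of the channel's outer wall: at y = +92, z = +6.5 mm in the frame of tray_floor. Lid x -115..+92 mm; with the lid open, its panel stands up from here.
- lid_press (a point): Middle of the orange press pad on the lid's upper face (outer face when open), 40 mm from the hinge line, 8 mm from the free edge, 60 mm behind the lid's middle. With the lid shut it lies at (60, 52, 7) mm in the frame of tray_floor, with the lid on the catch 8 to 11 mm higher. Its z axis is the lid's outer normal.
- lid_panel: The lid's clear plastic panel, 207 x 44 x 5 mm, with an orange free edge; origin on the hinge line, panel along its -y, from 4 to 48 mm. It cracks if pushed harder than 35 N.
- tablet1: Centre of stock tablet 1: tan compressed disc, 30 mm across, 12 mm thick, 11 g; all five are alike. Starts flat on the sorting floor (centre 6 mm above it); flat in the channel its centre is 14 mm below the floor level.
- tablet2: Centre of stock tablet 2: tan compressed disc, 30 mm across, 12 mm thick, 11 g; all five are alike. Starts flat on the sorting floor (centre 6 mm above it); flat in the channel its centre is 14 mm below the floor level.
- tablet3: Centre of stock tablet 3: tan compressed disc, 30 mm across, 12 mm thick, 11 g; all five are alike. Starts flat on the sorting floor (centre 6 mm above it); flat in the channel its centre is 14 mm below the floor level.
- tablet4: Centre of stock tablet 4: tan compressed disc, 30 mm across, 12 mm thick, 11 g; all five are alike. Starts flat on the sorting floor (centre 6 mm above it); flat in the channel its centre is 14 mm below the floor level.
- tablet5: Centre of stock tablet 5: tan compressed disc, 30 mm across, 12 mm thick, 11 g; all five are alike. Starts flat on the sorting floor (centre 6 mm above it); flat in the channel its centre is 14 mm below the floor level.
- bowl_rim (a point): Blue ceramic bowl, 140 mm across the rim, 50 mm high, wall 4 mm, standing in the open drawer (floor 16 mm above the work surface) below the front end of the channel: centre of its mouth, level with the rim; z up.
- tub_mouth (a point): Green open stock tub, 140 (x) x 135 (y) x 45 mm, walls 3 mm, standing in the open drawer below the front right spout, a layer of tablets on its bottom (they are fixed there, top at 13 mm): centre of its mouth, level with the rim; z up.
- paddle1: Wooden rice paddle, 185 mm, in the drawer. Leave alone.
- paddle2: Wooden rice paddle, 185 mm, in the drawer. Leave alone.
- paddle3: Wooden rice paddle, 185 mm, in the drawer. Leave alone.
- mould: White plastic nigiri mould, 150 x 56 x 30 mm, in the drawer. Leave alone.
- spoon: Steel spoon, 170 mm, in the drawer. Leave alone.
- cruet: Glass cruet with a red flip-top cap, 68 mm across, 150 mm high, on the counter to the right of the tray. Leave alone.
- teacup: White teacup, 76 mm across, 70 mm high, on the counter to the left of the tray. Leave alone.

How it is judged:
On the way, in this order (a step that is already met when the one before it is completed fails the run):
1. exactly three tablets lie down in the channel, the other two on the sorting floor (x of each of tablet1, tablet2, tablet3, tablet4, tablet5 in the frame of tray_floor above -0.125 m and ((z of each of tablet1, tablet2, tablet3 in the frame of tray_floor below -0.009 m and z of each of tablet4, tablet5 in the frame of tray_floor above -0.004 m) or (z of each of tablet1, tablet2, tablet4 in the frame of tray_floor below -0.009 m and z of each of tablet3, tablet5 in the frame of tray_floor above -0.004 m) or (z of each of tablet1, tablet2, tablet5 in the frame of tray_floor below -0.009 m and z of each of tablet3, tablet4 in the frame of tray_floor above -0.004 m) or (z of each of tablet1, tablet3, tablet4 in the frame of tray_floor below -0.009 m and z of each of tablet2, tablet5 in the frame of tray_floor above -0.004 m) or (z of each of tablet1, tablet3, tablet5 in the frame of tray_floor below -0.009 m and z of each of tablet2, tablet4 in the frame of tray_floor above -0.004 m) or (z of each of tablet1, tablet4, tablet5 in the frame of tray_floor below -0.009 m and z of each of tablet2, tablet3 in the frame of tray_floor above -0.004 m) or (z of each of tablet2, tablet3, tablet4 in the frame of tray_floor below -0.009 m and z of each of tablet1, tablet5 in the frame of tray_floor above -0.004 m) or (z of each of tablet2, tablet3, tablet5 in the frame of tray_floor below -0.009 m and z of each of tablet1, tablet4 in the frame of tray_floor above -0.004 m) or (z of each of tablet2, tablet4, tablet5 in the frame of tray_floor below -0.009 m and z of each of tablet1, tablet3 in the frame of tray_floor above -0.004 m) or (z of each of tablet3, tablet4, tablet5 in the frame of tray_floor below -0.009 m and z of each of tablet1, tablet2 in the frame of tray_floor above -0.004 m))), for 0.2 s.
2. the lid is snapped shut (under 0.04 rad) over exactly three tablets (all of step 1 and value of joint lid below 0.04 rad), for 0.2 s.
3. with the tray still tipped (over 0.15 rad) and the lid shut, three tablets are in the bowl and two in the stock tub (value of joint lid below 0.04 rad and ((distance between each of tablet1, tablet2, tablet3 and bowl_rim below 0.062 m and distance between each of tablet4, tablet5 and tub_mouth below 0.082 m) or (distance between each of tablet1, tablet2, tablet4 and bowl_rim below 0.062 m and distance between each of tablet3, tablet5 and tub_mouth below 0.082 m) or (distance between each of tablet1, tablet2, tablet5 and bowl_rim below 0.062 m and distance between each of tablet3, tablet4 and tub_mouth below 0.082 m) or (distance between each of tablet1, tablet3, tablet4 and bowl_rim below 0.062 m and distance between each of tablet2, tablet5 and tub_mouth below 0.082 m) or (distance between each of tablet1, tablet3, tablet5 and bowl_rim below 0.062 m and distance between each of tablet2, tablet4 and tub_mouth below 0.082 m) or (distance between each of tablet1, tablet4, tablet5 and bowl_rim below 0.062 m and distance between each of tablet2, tablet3 and tub_mouth below 0.082 m) or (distance between each of tablet2, tablet3, tablet4 and bowl_rim below 0.062 m and distance between each of tablet1, tablet5 and tub_mouth below 0.082 m) or (distance between each of tablet2, tablet3, tablet5 and bowl_rim below 0.062 m and distance between each of tablet1, tablet4 and tub_mouth below 0.082 m) or (distance between each of tablet2, tablet4, tablet5 and bowl_rim below 0.062 m and distance between each of tablet1, tablet3 and tub_mouth below 0.082 m) or (distance between each of tablet3, tablet4, tablet5 and bowl_rim below 0.062 m and distance between each of tablet1, tablet2 and tub_mouth below 0.082 m)) and value of joint tray above 0.15 rad), for 0.1 s.
At the end, for the whole second after the job is handed in: Three tablets lie in the blue bowl and the other two in the green stock tub, all at rest; bowl and tub upright (within 0.12 rad); the lid snapped shut (under 0.04 rad) and the tray down flat (under 0.03 rad), released (((distance between each of tablet1, tablet2, tablet3 and bowl_rim below 0.062 m and distance between each of tablet4, tablet5 and tub_mouth below 0.082 m) or (distance between each of tablet1, tablet2, tablet4 and bowl_rim below 0.062 m and distance between each of tablet3, tablet5 and tub_mouth below 0.082 m) or (distance between each of tablet1, tablet2, tablet5 and bowl_rim below 0.062 m and distance between each of tablet3, tablet4 and tub_mouth below 0.082 m) or (distance between each of tablet1, tablet3, tablet4 and bowl_rim below 0.062 m and distance between each of tablet2, tablet5 and tub_mouth below 0.082 m) or (distance between each of tablet1, tablet3, tablet5 and bowl_rim below 0.062 m and distance between each of tablet2, tablet4 and tub_mouth below 0.082 m) or (distance between each of tablet1, tablet4, tablet5 and bowl_rim below 0.062 m and distance between each of tablet2, tablet3 and tub_mouth below 0.082 m) or (distance between each of tablet2, tablet3, tablet4 and bowl_rim below 0.062 m and distance between each of tablet1, tablet5 and tub_mouth below 0.082 m) or (distance between each of tablet2, tablet3, tablet5 and bowl_rim below 0.062 m and distance between each of tablet1, tablet4 and tub_mouth below 0.082 m) or (distance between each of tablet2, tablet4, tablet5 and bowl_rim below 0.062 m and distance between each of tablet1, tablet3 and tub_mouth below 0.082 m) or (distance between each of tablet3, tablet4, tablet5 and bowl_rim below 0.062 m and distance between each of tablet1, tablet2 and tub_mouth below 0.082 m)) and value of joint lid below 0.04 rad and value of joint tray below 0.03 rad and linear speed of each of tablet1, tablet2, tablet3, tablet4, tablet5 below 0.03 m/s and angle between each of bowl_rim, tub_mouth's own z axis and vertical below 0.12 rad); the robot touches nothing.
It fails at once if a tablet lifted off the tray (its centre more than 35 mm above the sorting floor) (z of any of tablet1, tablet2, tablet3, tablet4, tablet5 in the frame of tray_floor above 0.035 m).
It fails at once if the lid pushed harder than 35 N (contact force between any of the fingers, the arm and lid_panel above 35 N).
It fails at once if the tray tipped more than 0.12 rad while the lid is not shut (over 0.06 rad) (value of joint tray above 0.12 rad and value of joint lid above 0.06 rad).
It fails at once if the bowl or the stock tub moved more than 25 mm (distance of any of bowl_rim, tub_mouth from where it was at the start of the episode above 0.025 m).
It fails at once if a bystander (paddles, mould, spoon, cruet, teacup) moved more than 25 mm (distance of any of paddle1, paddle2, paddle3, mould, spoon, cruet, teacup from where it was at the start of the episode above 0.025 m).
It also fails if it takes over 69 s, if anything falls off the work surface, if the arm or the gripper's body presses on something with over 40 N, if the wrist force passes 120 N, or if a joint passes its speed limit or range.

## Robot

A 6-joint arm with a two-finger parallel gripper is mounted at the origin on the work surface. World frame = base frame: x ahead of the robot, y to its left, z up, the work surface at z = 0. Lengths are in m, angles in rad, forces in N, time in s.
With the tool pointing down it reaches from about 0.35 to 0.925 m from the base axis. Payload 6.4 kg.
Tool frame: the origin (TCP) lies midway between the tips of the shut fingers; the grasp point (between the pads) lies 19 mm behind it; x points along the fingers, z is the direction in which the jaws open and shut, and the axes are right-handed (so a half turn about x gives the same grasp; the last joint's range is limited). The gripper opens to 94 mm and grips with 3 to 60 N. Pads are 16 mm wide; open, the fingers measure 119 mm over their backs; the gripper's body (75 mm by 177 mm) begins 78 mm behind the grasp point.
Start: joints at [-1.416, 0.245, 1.558, -0, 1.339, -0.174], TCP at [0.21, -0.615, 0.205] pointing down, gripper open.
Joint ranges: [-3.13, 3.13], [-1.02, 2.26], [0.13, 2.54], [-0.95, 4.09], [0.21, 2.88], [-2.74, 2.74]. Speed limits (rad/s): [2.57, 2.57, 3.14, 3.14, 3.14, 3.14].

## Interface

Orientations are given as a unit quaternion [w, x, y, z].
In Python, from cell import arm gives the robot as it stands.
- The arm moves only by the shell command python3 -m handwheel 'ROWS'. ROWS is JSON, a list of rows, each an object with "delta_pos": the shift along the tool's x, y, z in cm, a list of three; "angular": the turn, a rotation vector about the tool's x, y, z in rad, a list of three; "jaw": the opening in per cent of the stroke, from 0 (shut) to 100 (fully open). A call has 1 to 8 rows; each row is the pose to reach, as a shift and turn from the pose measured when the call began, along the tool's axes at that moment; what a row does not reach only later rows make up. A row lasts 1/8 s, in which the tool goes at most 62.5 mm and 10.7 degrees, less where a joint would pass 70% of its speed; a pose out of reach is approached as far as the arm can. A call with a gripper value outside its range is refused whole. The fingers move at their own pace and stop on an object; the grip force is fixed at half the most. Time passes only in rows, so rows that repeat a pose let the fingers close. It gives the time, the measured TCP pose, the force and the opening at its end, in the units of the state.
- arm.get_obs(): the state, without advancing time (a new reading comes with each control period).
- arm.get_image(name): name is "side" or "top" or "wrist"; returns the picture (480x640x3 uint8, red, green, blue); there is no depth.
- arm.camera_model(name): a dict with "camera_matrix" (3x3 intrinsics, pixels), "R" (3x3) and "t" (3): a world point X has camera coordinates R X + t; the wrist camera has in their place "mount" (4x4, takes a point from camera to tool coordinates, whose origin is the TCP and whose axes are the tool frame's). Camera axes: x right, y down, z forward; pixel columns grow to the right and rows downward; lengths in m; the calibration is good to about 2 mm. The wrist camera is an equidistant fisheye: a pixel r from the principal point sees the ray r / f radians off the axis. A picture is of the moment at which its call begins: read the wrist's pose just before it. camera_model takes no time and is no camera call.
- arm.job_done(): hands the job in, once; it reports no verdict.
The state is a dict: "clock": time; "q": joint angles; "joint_velocities": joint speeds; "joint_efforts": joint torques, N m; "position": TCP position; "ee_rot": TCP orientation; "wrist_force": force on the tool from outside, world axes, zero at the start; "wrist_torque": the same for the moment, N m; "gripper_width": finger opening in m.
Only numpy, scipy, OpenCV 4.12 (cv2) and the standard library are available. Lean on these libraries where they do the work, as an engineer would, in place of code of your own. Each camera call takes 0.05 s, during which the arm holds its last target.

## Working session

There is one attempt and no reset: what is moved stays moved. The work goes in short steps, Python scripts to look and compute and a shell command to move; the robot and the scene stay as the last step left them, time stands still between calls to the robot, and variables do not carry over. Pictures are saved under pics/ and viewed, and the job is handed in when it is done.

```bash
ls; mkdir -p pics
python3 - <<'E'
from cell import arm
import cv2
o=arm.get_obs();print(o)
for n in ["side","top","wrist"]:
    m=arm.camera_model(n);print(n,m)
    cv2.imwrite(f"pics/{n}0.png",arm.get_image(n)[:,:,::-1])
E
```

```text
pics
{'clock': 0.0, 'q': array([-1.41613502e+00,  2.45803448e-01,  1.55899633e+00, -2.82158589e-05,
        1.33871038e+00, -1.74134290e-01]), 'joint_velocities': array([ 6.70806623e-04,  6.27753929e-04, -9.35789506e-04,  1.33522134e-03,
       -2.46935393e-04,  3.35871680e-05]), 'joint_efforts': array([-2.32158227e-04, -4.15838528e+01, -3.14603877e+01,  6.84495619e-02,
        3.32168012e-02, -1.54505133e-04]), 'position': array([ 0.20977019, -0.61458487,  0.20436167]), 'ee_rot': array([ 0.57460714,  0.41190457,  0.57557038, -0.41095012]), 'wrist_force': array([-0.98194512, -0.08407836,  0.0258698 ]), 'wrist_torque': array([ 0.02191433, -0.02932971,  0.0157646 ]), 'gripper_width': 0.09419402919579759}
side {'camera_matrix': array([[601.61325898,   0.        , 318.00584664],
       [  0.        , 601.61325898, 246.50150515],
       [  0.        ,   0.        ,   1.        ]]), 'R': array([[ 0.21113222, -0.97745569, -0.00188633],
       [-0.64865147, -0.13866572, -0.7483469 ],
       [ 0.73121437,  0.15922371, -0.66330487]]), 't': array([-0.11542288,  0.42990873,  1.14845263])}
top {'
[... 204 characters left out ...]
5701,  0.01378019],
       [-0.99462085, -0.02354859, -0.10087037],
       [ 0.10116028, -0.01145966, -0.99480414]]), 't': array([-0.0338163 ,  0.56629348,  1.21892458])}
wrist {'camera_matrix': array([[371.64829954,   0.        , 318.01900747],
       [  0.        , 371.64829954, 240.46960233],
       [  0.        ,   0.        ,   1.        ]]), 'mount': array([[ 2.92759944e-04, -2.69447710e-01,  9.63014977e-01,
        -1.79664462e-01],
       [ 9.37343237e-05, -9.63015006e-01, -2.69447747e-01,
         7.79515458e-02],
       [ 9.99999953e-01,  1.69151065e-04, -2.56675720e-04,
        -1.04549561e-03],
       [ 0.00000000e+00,  0.00000000e+00,  0.00000000e+00,
         1.00000000e+00]])}
```

View pics/side0.png

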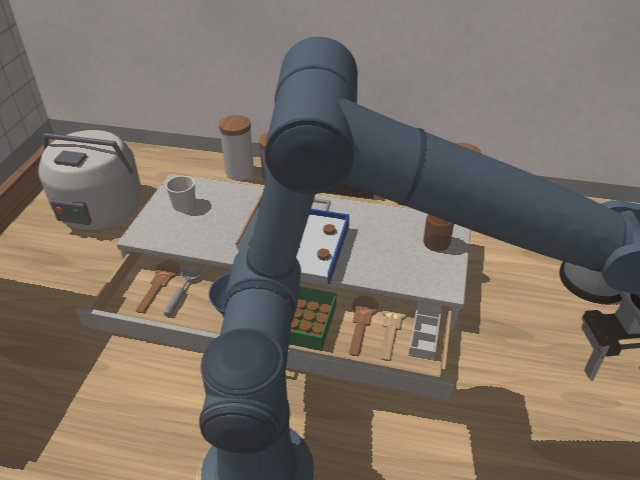

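View pics/top0.png

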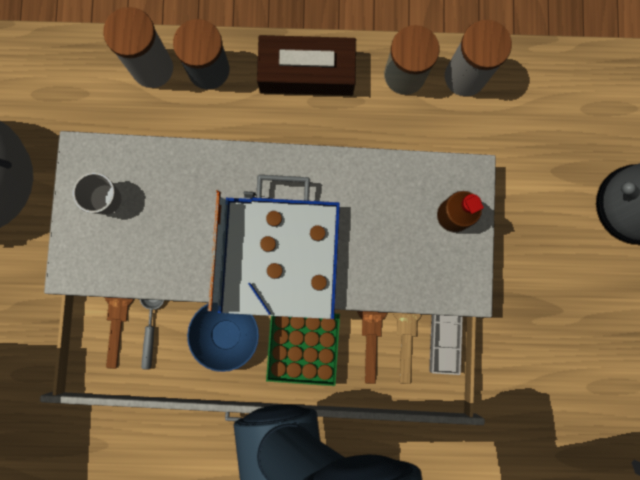

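View pics/wrist0.png

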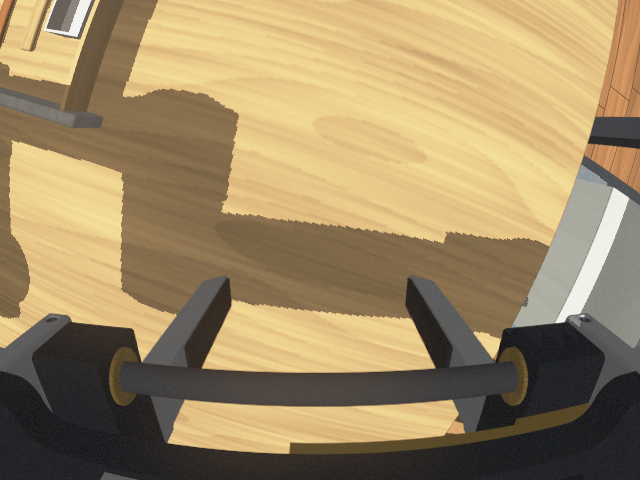

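The top view shows everything. The three left tablets are at px (275,218), (268,244) and (275,270), and the extras are at (318,232) and (319,282). The lid leans at x≈216 and the bar is at (285,178). Next I'll measure these.

```bash
cat > h.py <<'E'
import numpy as np, cv2
from cell import arm
from scipy.spatial.transform import Rotation as Ro
def ray(name,px,z):
    m=arm.camera_model(name);K=m["camera_matrix"];R=m["R"];t=m["t"]
    c=-R.T@t; d=R.T@np.linalg.inv(K)@np.array([px[0],px[1],1.])
    return c+d*(z-c[2])/d[2]
def proj(name,X):
    m=arm.camera_model(name);p=m["camera_matrix"]@(m["R"]@np.asarray(X)+m["t"]);return p[:2]/p[2]
E
python3 - <<'E'
from h import *
im=cv2.imread("pics/top0.png"); hsv=cv2.cvtColor(im,cv2.COLOR_BGR2HSV)
# tan tablets in floor region
roi=np.zeros(im.shape[:2],np.uint8); roi[195:325,205:345]=1
tan=((hsv[...,0]<20)&(hsv[...,1]>100)&(roi>0)).astype(np.uint8)
n,l,s,c=cv2.connectedComponentsWithStats(tan)
for i in range(1,n):
    if s[i,4]>15: print("tan",s[i],c[i].round(1),ray("top",c[i],0.132).round(4))
blue=((hsv[...,0]>100)&(hsv[...,0]<130)&(hsv[...,1]>120)&(roi>0)).astype(np.uint8)
cv2.imwrite("pics/crop0.png",cv2.resize(im[165:395,180:350],None,fx=3.4,fy=2.6*1,interpolation=cv2.INTER_CUBIC)[:600])
w=((hsv[...,1]<40)&(hsv[...,2]>185)&(roi>0)).astype(np.uint8)
n,l,s,c=cv2.connectedComponentsWithStats(w);i=1+np.argmax(s[1:,4]);print(s[i])
cs,_=cv2.findContours((l==i).astype(np.uint8),cv2.RETR_EXTERNAL,cv2.CHAIN_APPROX_NONE)
cc=max(cs,key=len); ap=cv2.approxPolyDP(cc,3,True)[:,0]
for p in ap: print(p,ray("top",p,0.12).round(4))
E
```

```text
tan [214 195   7  39 155] [217.2 212.4] [0.6195 0.1694 0.132 ]
tan [267 211  15  15 175] [273.8 218.1] [0.6115 0.0632 0.132 ]
tan [310 226  15  15 173] [317.2 232.7] [ 0.5858 -0.0188  0.132 ]
tan [261 237  15  14 174] [267.7 243.5] [0.5633 0.073  0.132 ]
tan [208 259   7  52 139] [211.3 287.9] [0.4783 0.1747 0.132 ]
tan [267 264  15  14 172] [274.3 270.4] [0.5133 0.0594 0.132 ]
tan [312 275  15  15 177] [318.7 282.1] [ 0.4936 -0.0235  0.132 ]
tan [335 310  10  15  75] [341.6 315.8] [ 0.4324 -0.0672  0.132 ]
tan [255 316  15   9 112] [262.3 319.8] [0.4218 0.0788 0.132 ]
tan [275 317  60   8 376] [302.6 321.1] [0.4211 0.0045 0.132 ]
[241 273  18  39 256]
[244 273] [0.508  0.1166 0.12  ]
[241 311] [0.437  0.1198 0.12  ]
[255 311] [0.4376 0.0937 0.12  ]
[253 306] [0.4468 0.0978 0.12  ]
[258 304] [0.4507 0.0886 0.12  ]
[250 307] [0.4448 0.1033 0.12  ]
[245 303] [0.452  0.1128 0.12  ]
[251 299] [0.4597 0.1019 0.12  ]
[245 296] [0.465  0.1133 0.12  ]
[251 294] [0.469  0.1022 0.12  ]
[245 291] [0.4743 0.1136 0.12  ]
[243 278] [0.4985 0.1182 0.12  ]
[248 276] [0.5025 0.109  0.12  ]
```

View pics/crop0.png

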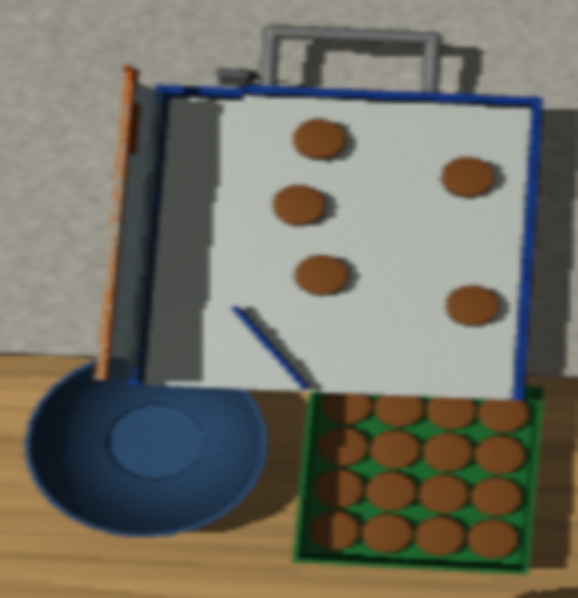

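Run:
```python
from h import *
m=arm.camera_model("top");print("cam",(-m["R"].T@m["t"]).round(3))
im=cv2.imread("pics/top0.png"); hsv=cv2.cvtColor(im,cv2.COLOR_BGR2HSV)
S=hsv[...,1].astype(int);V=hsv[...,2].astype(int)
print("row 255",[(x,tuple(hsv[255,x])) for x in list(range(208,252,2))+list(range(328,344))])
print("col 300",[(y,tuple(hsv[y,300])) for y in list(range(172,212,1))+list(range(310,322))])
```

```text
cam [ 0.441 -0.007  1.27 ]
row 255 [(208, (np.uint8(28), np.uint8(20), np.uint8(155))), (210, (np.uint8(25), np.uint8(21), np.uint8(156))), (212, (np.uint8(19), np.uint8(40), np.uint8(158))), (214, (np.uint8(17), np.uint8(72), np.uint8(131))), (216, (np.uint8(83), np.uint8(15), np.uint8(67))), (218, (np.uint8(94), np.uint8(28), np.uint8(73))), (220, (np.uint8(93), np.uint8(32), np.uint8(71))), (222, (np.uint8(98), np.uint8(52), np.uint8(54))), (224, (np.uint8(106), np.uint8(114), np.uint8(38))), (226, (np.uint8(103), np.uint8(45), np.uint8(51))), (228, (np.uint8(60), np.uint8(10), np.uint8(76))), (230, (np.uint8(54), np.uint8(16), np.uint8(78))), (232, (np.uint8(45), np.uint8(13), np.uint8(77))), (234, (np.uint8(54), np.uint8(16), np.uint8(78))), (236, (np.uint8(45), np.uint8(13), np.uint8(77))), (238, (np.uint8(53), np.uint8(13), np.uint8(77))), (240, (np.uint8(45), np.uint8(13), np.uint8(78))), (242, (np.uint8(50), np.uint8(12), np.uint8(123))), (244, (np.uint8(47), np.uint8(10), np.uint8(183))), (246, (np.uint8(53), np.uint8(11), np.uint8(185))), (248, (np.uint8(49), np.uint8(11),
[... 2914 characters left out ...]
1), np.uint8(179))), (211, (np.uint8(53), np.uint8(11), np.uint8(179))), (310, (np.uint8(51), np.uint8(10), np.uint8(182))), (311, (np.uint8(53), np.uint8(11), np.uint8(183))), (312, (np.uint8(49), np.uint8(11), np.uint8(183))), (313, (np.uint8(51), np.uint8(10), np.uint8(182))), (314, (np.uint8(51), np.uint8(10), np.uint8(182))), (315, (np.uint8(47), np.uint8(10), np.uint8(180))), (316, (np.uint8(25), np.uint8(20), np.uint8(163))), (317, (np.uint8(15), np.uint8(87), np.uint8(132))), (318, (np.uint8(14), np.uint8(166), np.uint8(112))), (319, (np.uint8(14), np.uint8(185), np.uint8(109))), (320, (np.uint8(13), np.uint8(183), np.uint8(110))), (321, (np.uint8(14), np.uint8(184), np.uint8(111)))]
```

```bash
cat >> h.py <<'E'
def edge(prof,thr):  # first crossing below thr, subpixel
    for i in range(len(prof)-1):
        if prof[i]>=thr>prof[i+1]: return i+(prof[i]-thr)/(prof[i]-prof[i+1])
E
python3 - <<'E'
from h import *
im=cv2.imread("pics/top0.png").astype(float); red=im[...,2]  # red drops at blue
P=[]
for y in range(212,310,3):
    e=edge(red[y,328:345],110)
    if e is not None:P.append(ray("top",(328+e,y),.12))
P=np.array(P)
Q=[]
for x in list(range(285,330,3))+list(range(250,262,3)):
    pr=red[195:212,x][::-1]; e=edge(pr,120)
    if e is not None:Q.append(ray("top",(x,211-e),.12))
Q=np.array(Q)
F=[]
for x in range(280,328,3):
    g=im[305:325,x,0]; e=edge(g,110)
    if e is not None:F.append(ray("top",(x,305+e),.12))
F=np.array(F)
def fit(P):
    v=cv2.fitLine(P[:,:2].astype(np.float32),cv2.DIST_HUBER,0,.001,.001).ravel();return v
for n,A in (("right",P),("rear",Q),("front",F)):
    v=fit(A);print(n,v,np.degrees(np.arctan2(v[1],v[0])),len(A))
E
```

```text
right [ 0.99953216 -0.03058602  0.5235228  -0.04914549] -1.7527233 33
rear [0.03029796 0.9995409  0.64096165 0.02543486] 88.26379 19
front [0.0315941  0.9995008  0.42874053 0.00333335] 88.18948 16
```

```bash
cat >> h.py <<'E'
u=np.array([.99953,-.0306,0]);v=np.array([.0306,.99953,0]);o=np.array([.5482,.0652,.12])
def W(p): p=np.asarray(p,float)/1000; return o+u*p[0]+v*p[1]+np.array([0,0,p[2]])
def T(X): d=np.asarray(X)-o; return np.array([d@u,d@v,d[2]])*1000
def Rt(sign=1):
    z=sign*u; x=np.array([0,0,-1.]); return np.c_[x,np.cross(z,x),z]
def cur():
    ob=arm.get_obs();q=ob["ee_rot"];return ob,Ro.from_quat([q[1],q[2],q[3],q[0]]).as_matrix(),ob["position"]
def go(tray_mm=None,sign=None,world=None):
    ob,R,p=cur(); X=W(tray_mm) if world is None else np.asarray(world)
    d=R.T@(X-p)*100; r=[0,0,0]
    if sign: r=Ro.from_matrix(R.T@Rt(sign)).as_rotvec()
    print("delta",d.round(2),"rot",np.round(r,3),"| now tray mm",T(p).round(1),"t",round(ob["clock"],2),"F",ob["wrist_force"].round(1),"w",round(ob["gripper_width"],4))
E
python3 - <<'E'
from h import *
ob,R,p=cur();print(R.round(3))
for s in(1,-1):go((15,-25,80),s)
for t in [(.6115,.0632),(.5633,.073),(.5133,.0594),(.5858,-.0188),(.4936,-.0235)]:print(T([*t,.132]).round(1))
E
```

```text
[[-0.     0.946  0.323]
 [ 0.001  0.323 -0.946]
 [-1.     0.    -0.001]]
delta [  0.55  54.51 -50.56] rot [-1.211e+00 -1.000e-03 -1.000e-03] | now tray mm [-317.4 -690.    84.6] t 0.15 F [-0.3 -0.3 -0.9] w 0.0934
delta [  0.55  54.51 -50.56] rot [ 1.93e+00 -1.00e-03  1.00e-03] | now tray mm [-317.4 -690.    84.6] t 0.15 F [-0.3 -0.3 -0.9] w 0.0934
[63.3 -0.1 12. ]
[14.9  8.3 12. ]
[-34.7  -6.9  12. ]
[ 40.2 -82.8  12. ]
[-51.9 -90.3  12. ]
```

```bash
python3 -m handwheel '[{"delta_pos":[-6,0,0],"angular":[0,0,0],"jaw":0},{"delta_pos":[-10,4,-3],"angular":[-0.17,0,0],"jaw":0},{"delta_pos":[-12,8,-7],"angular":[-0.34,0,0],"jaw":0},{"delta_pos":[-12,12,-11],"angular":[-0.5,0,0],"jaw":0},{"delta_pos":[-12,16,-15],"angular":[-0.67,0,0],"jaw":0},{"delta_pos":[-12,20,-19],"angular":[-0.84,0,0],"jaw":0},{"delta_pos":[-12,24,-23],"angular":[-1.0,0,0],"jaw":0},{"delta_pos":[-12,28,-27],"angular":[-1.15,0,0],"jaw":0}]'; python3 -c "
from h import *
go((15,-25,80),1)"
```

```text
clock: 1.15
position: [0.388, -0.2671, 0.3249]
ee_rot: [0.706, 0.031, 0.707, -0.03]
wrist_force: [0.6, -0.9, 0.1]
gripper_width: 0.0173
delta [12.53 32.07 14.7 ] rot [-0.057 -0.    -0.002] | now tray mm [-149.9 -337.1  204.9] t 1.15 F [ 0.6 -0.9  0.1] w 0.0173
```

```bash
python3 -m handwheel '[{"delta_pos":[2,5,2.5],"angular":[-0.057,0,0],"jaw":0},{"delta_pos":[4,10,5],"angular":[-0.057,0,0],"jaw":0},{"delta_pos":[6,15,7.5],"angular":[-0.057,0,0],"jaw":0},{"delta_pos":[8,20,10],"angular":[-0.057,0,0],"jaw":0},{"delta_pos":[10,25,12],"angular":[-0.057,0,0],"jaw":0},{"delta_pos":[12,30,14],"angular":[-0.057,0,0],"jaw":0},{"delta_pos":[12.5,32,14.7],"angular":[-0.057,0,0],"jaw":0},{"delta_pos":[12.5,32,14.7],"angular":[-0.057,0,0],"jaw":0}]'; python3 -c "
from h import *
go((15,-25,4),1)
cv2.imwrite('pics/w1.png',arm.get_image('wrist')[:,:,::-1])"
```

```text
clock: 2.15
position: [0.5623, 0.0395, 0.2]
ee_rot: [0.707, 0.011, 0.707, -0.01]
wrist_force: [0.4, 0.3, 0.3]
gripper_width: 0.0006
delta [7.6  0.02 0.02] rot [ 0.002 -0.001 -0.001] | now tray mm [ 14.9 -25.3  80. ] t 2.15 F [0.4 0.3 0.3] w 0.0006
```

View pics/w1.png

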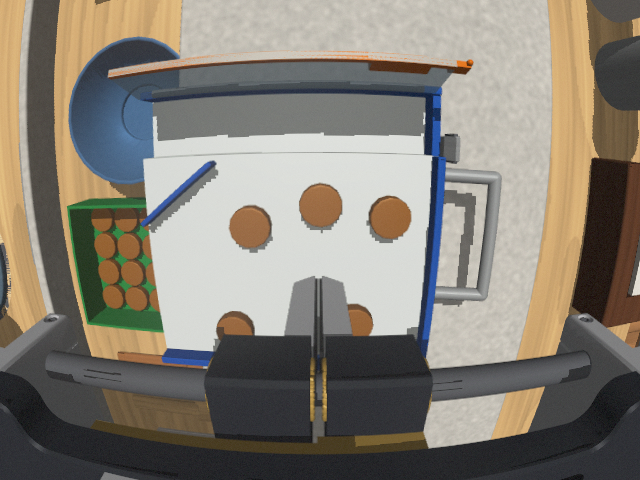

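The wrist view shows the three tablets at (250,227), (320,205) and (390,218), the finger behind the middle one, and the channel at y≈105-150. I'll cross-check these against the top view.

```bash
cat >> h.py <<'E'
def wray(px,R,p,z):
    m=arm.camera_model("wrist");K=m["camera_matrix"];M=m["mount"]
    d=np.array([(px[0]-K[0,2])/K[0,0],(px[1]-K[1,2])/K[1,1]]);th=np.hypot(*d)
    c=np.r_[d/th*np.sin(th),np.cos(th)]; dw=R@(M[:3,:3]@c); ow=R@M[:3,3]+p
    return ow+dw*(z-ow[2])/dw[2]
def wtab(name):
    im=cv2.imread(name);h=cv2.cvtColor(im,cv2.COLOR_BGR2HSV)
    return im,((h[...,0]<18)&(h[...,1]>110)&(h[...,2]>60)).astype(np.uint8)
E
python3 - <<'E'
from h import *
ob,R,p=cur(); im,m=wtab("pics/w1.png")
n,l,s,c=cv2.connectedComponentsWithStats(m)
for i in range(1,n):
    if 500<s[i,4]<4000 and c[i][0]>200 and c[i][0]<420:print(c[i].round(),s[i,4],T(wray(c[i],R,p,.132)).round(1))
for q in [(213,163),(144,157),(250,155),(440,160)]:print(q,T(wray(q,R,p,.12)).round(1))
E
```

```text
[335.  65.] 1679 [ 25.5 103.4  12. ]
[320. 205.] 1392 [15.6  8.7 12. ]
[390. 217.] 1337 [63.7  0.6 12. ]
[249. 227.] 1276 [-33.6  -6.4  12. ]
[360. 320.] 591 [ 45.6 -78.7  12. ]
[235. 325.] 551 [-49.7 -83.4  12. ]
(213, 163) [-61.1  37.8   0. ]
(144, 157) [-116.3   45.1    0. ]
(250, 155) [-33.7  42.6   0. ]
(440, 160) [102.1  40.7   0. ]
```

```bash
python3 -m handwheel '[{"delta_pos":[4,0,0],"angular":[0,0,0],"jaw":0},{"delta_pos":[7.2,0,0],"angular":[0,0,0],"jaw":0},{"delta_pos":[7.6,0,0],"angular":[0,0,0],"jaw":0},{"delta_pos":[7.6,1.5,0],"angular":[0,0,0],"jaw":0},{"delta_pos":[7.6,2.5,0],"angular":[0,0,0],"jaw":0},{"delta_pos":[7.6,3.5,0],"angular":[0,0,0],"jaw":0},{"delta_pos":[7.6,4.5,0],"angular":[0,0,0],"jaw":0},{"delta_pos":[7.6,5.3,0],"angular":[0,0,0],"jaw":0}]'; python3 -c "
from h import *
go((15,44,4),1)
cv2.imwrite('pics/w2.png',arm.get_image('wrist')[:,:,::-1])"
```

```text
clock: 3.2
position: [0.5641, 0.0924, 0.1249]
ee_rot: [0.707, 0.011, 0.707, -0.01]
wrist_force: [1.1, 0.4, -0.1]
gripper_width: 0.0007
delta [ 0.09  1.63 -0.  ] rot [ 0.001  0.    -0.001] | now tray mm [15.  27.7  4.9] t 3.2 F [ 1.1  0.4 -0.1] w 0.0007
```

View pics/w2.png

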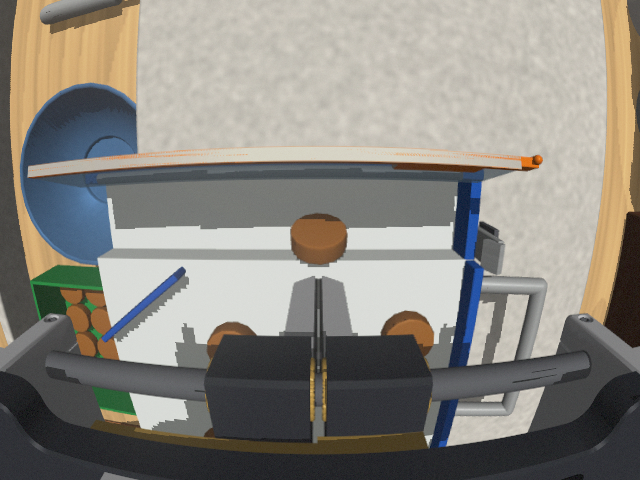

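The tablet is at the channel edge (318,238). I'll push it over.

```bash
python3 -m handwheel '[{"delta_pos":[0,0.9,0],"angular":[0,0,0],"jaw":0},{"delta_pos":[0,1.7,0],"angular":[0,0,0],"jaw":0},{"delta_pos":[0,1.7,0],"angular":[0,0,0],"jaw":0},{"delta_pos":[0,0.7,0],"angular":[0,0,0],"jaw":0},{"delta_pos":[0,0.7,0],"angular":[0,0,0],"jaw":0}]'; python3 -c "
from h import *
go((-35,-40,30),1)
cv2.imwrite('pics/w3.png',arm.get_image('wrist')[:,:,::-1])"
```

```text
clock: 3.88
position: [0.5642, 0.099, 0.1248]
ee_rot: [0.707, 0.011, 0.707, -0.01]
wrist_force: [0.1, -0.6, -0.4]
gripper_width: 0.0006
delta [-2.53 -7.43 -5.  ] rot [ 0.    -0.    -0.001] | now tray mm [14.9 34.3  4.8] t 3.88 F [ 0.1 -0.6 -0.4] w 0.0006
```

View pics/w3.png

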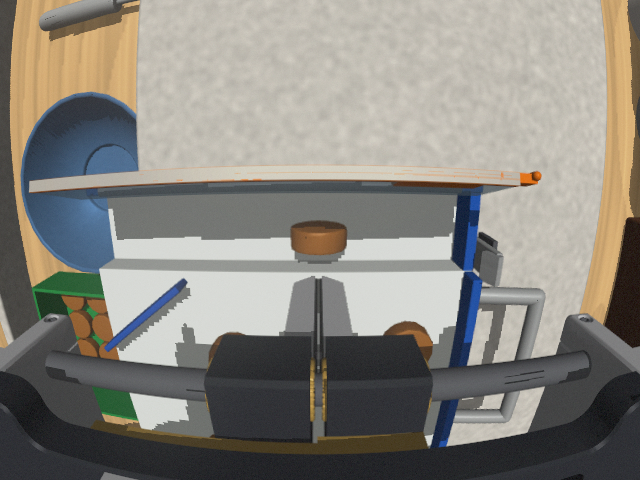

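```bash
python3 -m handwheel '[{"delta_pos":[-1,-1.5,0],"angular":[0,0,0],"jaw":0},{"delta_pos":[-3,-3,-1],"angular":[0,0,0],"jaw":0},{"delta_pos":[-3,-5,-3],"angular":[0,0,0],"jaw":0},{"delta_pos":[-3,-7,-5],"angular":[0,0,0],"jaw":0},{"delta_pos":[-3,-7.4,-5],"angular":[0,0,0],"jaw":0}]'; python3 -c "
from h import *
go((-35,-40,4),1)
im=arm.get_image('wrist')[:,:,::-1]
cv2.imwrite('pics/w4.png',cv2.resize(im[60:330,80:520],None,fx=1.8,fy=1.8,interpolation=3))"
```

```text
clock: 4.55
position: [0.5116, 0.0254, 0.1554]
ee_rot: [0.707, 0.012, 0.707, -0.011]
wrist_force: [0.2, -0.2, -0.3]
gripper_width: 0.0005
delta [3.14 0.08 0.04] rot [-0.002  0.001 -0.001] | now tray mm [-35.4 -40.9  35.4] t 4.55 F [ 0.2 -0.2 -0.3] w 0.0005
```

View pics/w4.png

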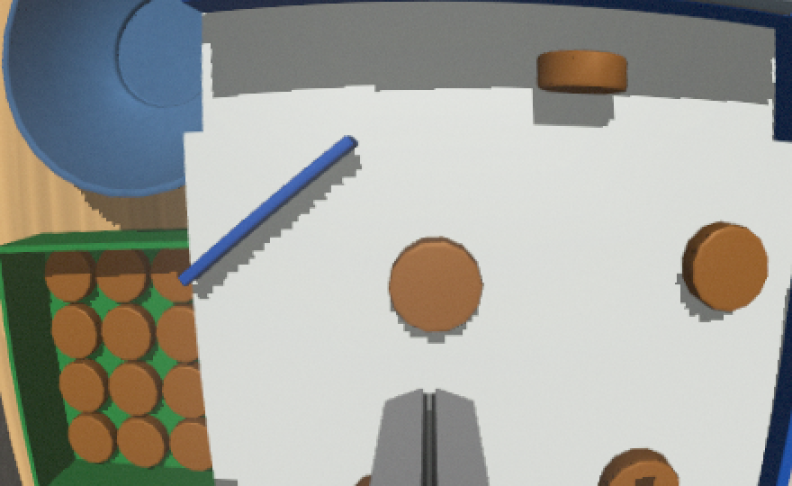

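Run:
```python
from h import *
ob,R,p=cur()
for q in [(582,52),(582,75),(582,92)]:
    px=(80+q[0]/1.8,60+q[1]/1.8)
    for z in(.10,.12,.13):print(q,z,T(wray(px,R,p,z)).round(1))
cv2.imwrite('pics/t2.png',cv2.resize(arm.get_image('top')[180:340,180:360,::-1],None,fx=3.6,fy=3.6,interpolation=3))
```

```text
(582, 52) 0.1 [ 18.6  72.2 -20. ]
(582, 52) 0.12 [14.  69.3  0. ]
(582, 52) 0.13 [11.7 67.9 10. ]
(582, 75) 0.1 [ 18.6  63.9 -20. ]
(582, 75) 0.12 [14.  61.7  0. ]
(582, 75) 0.13 [11.7 60.6 10. ]
(582, 92) 0.1 [ 18.7  57.7 -20. ]
(582, 92) 0.12 [14.  56.1  0. ]
(582, 92) 0.13 [11.7 55.3 10. ]
```

View pics/t2.png

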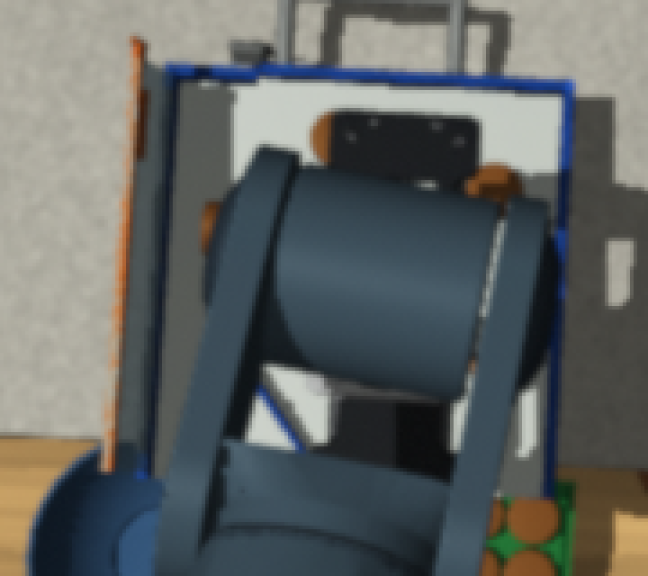

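The first tablet stands on edge in the channel at y≈56-68. I'll topple it later and sweep the next ones faster so they fly off flat.

```bash
python3 -m handwheel '[{"delta_pos":[2.5,0,0.1],"angular":[0,0,0],"jaw":0},{"delta_pos":[3.1,0.8,0.1],"angular":[0,0,0],"jaw":0},{"delta_pos":[3.1,1.6,0.1],"angular":[0,0,0],"jaw":0},{"delta_pos":[3.1,2.8,0.1],"angular":[0,0,0],"jaw":0},{"delta_pos":[3.1,5.5,0.1],"angular":[0,0,0],"jaw":0},{"delta_pos":[3.1,8.5,0.1],"angular":[0,0,0],"jaw":0},{"delta_pos":[3.1,8.5,0.1],"angular":[0,0,0],"jaw":0},{"delta_pos":[0,2,2],"angular":[0,0,0],"jaw":0}]'; python3 -c "
from h import *
go((63,-35,30),1)
im=arm.get_image('wrist')[:,:,::-1]
cv2.imwrite('pics/w5.png',cv2.resize(im[60:330,80:520],None,fx=1.8,fy=1.8,interpolation=3))"
```

```text
clock: 5.65
position: [0.5287, 0.058, 0.1491]
ee_rot: [0.706, 0.009, 0.708, -0.008]
wrist_force: [0.9, -0.7, 0.1]
gripper_width: 0.0002
delta [-0.11 -2.76  8.21] rot [ 0.006 -0.003 -0.002] | now tray mm [-19.2  -7.8  29.1] t 5.65 F [ 0.9 -0.7  0.1] w 0.0002
```

View pics/w5.png

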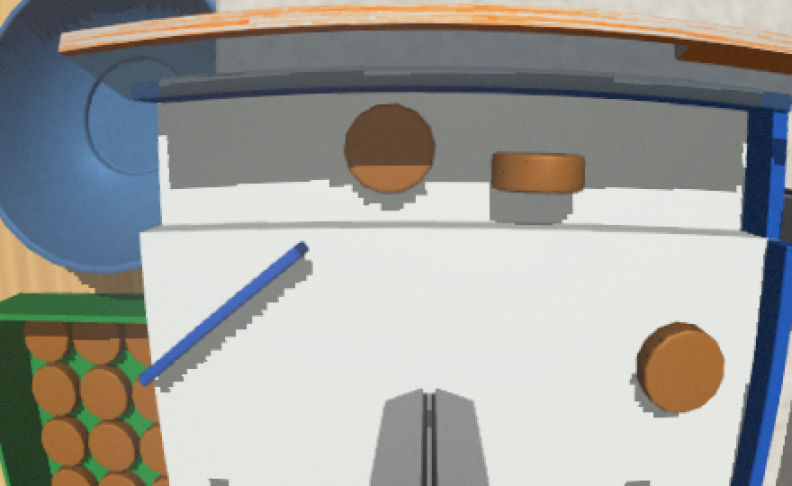

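The fast sweep landed tablet 2 flat in the channel at (390,148). I'll do the same with the rear tablet.

```bash
python3 -m handwheel '[{"delta_pos":[0,-1,3],"angular":[0.003,-0.002,0],"jaw":0},{"delta_pos":[0,-2.6,7],"angular":[0.005,-0.003,0],"jaw":0},{"delta_pos":[0,-2.7,8.3],"angular":[0.006,-0.003,0],"jaw":0},{"delta_pos":[0,-2.7,8.3],"angular":[0.006,-0.003,0],"jaw":0}]'; python3 -c "
from h import *
go((63.5,-34,4.5),1)"
```

```text
clock: 6.2
position: [0.616, 0.0208, 0.1553]
ee_rot: [0.711, 0.013, 0.703, -0.015]
wrist_force: [-0.5, 0.3, 0.5]
gripper_width: 0.0006
delta [ 3.07  0.83 -0.6 ] rot [-0.008  0.01   0.003] | now tray mm [ 69.1 -42.3  35.3] t 6.2 F [-0.5  0.3  0.5] w 0.0006
```

```bash
python3 -m handwheel '[{"delta_pos":[0.5,0.8,-0.6],"angular":[-0.008,0.01,0],"jaw":0},{"delta_pos":[0.5,0.8,-0.6],"angular":[-0.008,0.01,0],"jaw":0}]'; python3 -c "
from h import *
go((63.5,-34,4.5),1)"
```

```text
clock: 6.45
position: [0.6087, 0.0303, 0.1494]
ee_rot: [0.706, 0.009, 0.708, -0.011]
wrist_force: [1.2, 0.5, -0.6]
gripper_width: 0.0003
delta [ 2.49 -0.09  0.2 ] rot [ 0.002 -0.002  0.002] | now tray mm [ 61.6 -33.   29.4] t 6.45 F [ 1.2  0.5 -0.6] w 0.0003
```

```bash
python3 -m handwheel '[{"delta_pos":[2,-0.1,0.2],"angular":[0,0,0],"jaw":0},{"delta_pos":[2.5,0.7,0.2],"angular":[0,0,0],"jaw":0},{"delta_pos":[2.5,1.5,0.2],"angular":[0,0,0],"jaw":0},{"delta_pos":[2.5,2.7,0.2],"angular":[0,0,0],"jaw":0},{"delta_pos":[2.5,5.4,0.2],"angular":[0,0,0],"jaw":0},{"delta_pos":[2.5,8.4,0.2],"angular":[0,0,0],"jaw":0},{"delta_pos":[2.5,8.4,0.2],"angular":[0,0,0],"jaw":0},{"delta_pos":[-0.5,3,-3],"angular":[0,0,0],"jaw":0}]'; python3 -c "
from h import *
go((13,20,30),1)
im=arm.get_image('wrist')[:,:,::-1]
cv2.imwrite('pics/w6.png',cv2.resize(im[60:330,80:520],None,fx=1.8,fy=1.8,interpolation=3))"
```

```text
clock: 7.45
position: [0.582, 0.0676, 0.1491]
ee_rot: [0.705, 0.008, 0.709, -0.009]
wrist_force: [1.2, -1.2, 1.1]
gripper_width: 0.0003
delta [-0.08  1.67 -2.06] rot [ 0.006 -0.006  0.002] | now tray mm [33.7  3.5 29.1] t 7.45 F [ 1.2 -1.2  1.1] w 0.0003
```

View pics/w6.png

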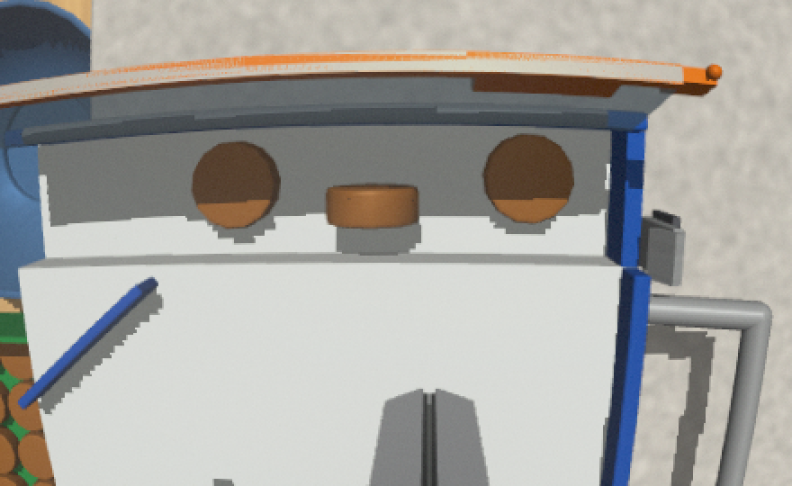

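Two tablets lie flat and the middle one stands on edge at x≈13. I'll topple it by tapping it near its top.

```bash
python3 -m handwheel '[{"delta_pos":[0,1.7,-1.5],"angular":[0,0,0],"jaw":0},{"delta_pos":[0,2.6,-2.1],"angular":[0,0,0],"jaw":0},{"delta_pos":[0,2.6,-2.1],"angular":[0,0,0],"jaw":0}]'; python3 -c "
from h import *
go((13,36,7),1)
ob,R,p=cur()
im=arm.get_image('wrist')[:,:,::-1]
cv2.imwrite('pics/w7.png',im)
h=cv2.cvtColor(im,cv2.COLOR_BGR2HSV);m=((h[...,0]<18)&(h[...,1]>110)&(h[...,2]>60)).astype(np.uint8)
n,l,s,c=cv2.connectedComponentsWithStats(m)
for i in range(1,n):
  if 300<s[i,4]<4000: print(s[i],c[i].round(),T(wray(c[i],R,p,.108)).round(),T(wray((c[i][0],s[i][1]),R,p,.13)).round(),T(wray((c[i][0],s[i][1]+s[i][3]),R,p,.13)).round())
"
```

```text
clock: 7.88
position: [0.5607, 0.09, 0.1535]
ee_rot: [0.706, 0.007, 0.708, -0.011]
wrist_force: [1.4, 1.1, 0.1]
gripper_width: 0.0001
delta [2.65 1.09 0.13] rot [ 0.004 -0.002  0.006] | now tray mm [11.8 25.2 33.5] t 7.88 F [1.4 1.1 0.1] w 0.0001
[  30    0   22  217 1781] [39. 97.] [-194.  149.  -12.] [-180.  217.   10.] [-183.   64.   10.]
[ 45   0  22 134 635] [55. 69.] [-177.  168.  -12.] [-164.  212.   10.] [-159.  118.   10.]
[583   0  26 100 940] [595.  41.] [213. 194. -12.] [197. 218.  10.] [192. 144.  10.]
[111  10  37  73 720] [126.  49.] [-115.  171.  -12.] [-105.  190.   10.] [-102.  143.   10.]
[ 62  31  24  70 684] [75. 64.] [-158.  168.  -12.] [-143.  185.   10.] [-141.  137.   10.]
[ 559   93   51  230 2121] [589. 227.] [216.  53. -12.] [186. 148.  10.] [220. -18.  10.]
[358 147 159  15 709] [450. 156.] [ 93.  97. -12.] [ 85. 103.  10.] [85. 94. 10.]
[ 382  171   47   47 1708] [405. 194.] [ 65.  72. -12.] [59. 88. 10.] [60. 61. 10.]
[ 224  174   45   46 1292] [247. 197.] [-34.  69. -12.] [-29.  86.  10.] [-30.  59.  10.]
[ 300  199   49   25 1057] [324. 211.] [ 14.  60. -12.] [14. 71. 10.] [14. 57. 10.]
[ 54 215  37  43 394] [ 67. 240.] [-177.   41.  -12.] [-155.   64.   10.] [-161.   34.   10.]
[  0 254  25  85 630] [ 10. 300.] [-265.  -15.  -12.] [-224.   36.   10.] [-256.  -42.   10.]
[  78  272   64   91 3261] [110. 317.] [-149.  -21.  -12.] [-126.   25.   10.] [-144.  -48.   10.]
[625 291  15  57 436] [634. 327.] [312. -43. -12.] [267.   6.  10.] [294. -51.  10.]
[  93  387   69   37 1108] [129. 406.] [-155. -112.  -12.] [-133.  -69.   10.] [-145. -111.   10.]
```

```bash
python3 -m handwheel '[{"delta_pos":[1.5,1.0,0.2],"angular":[0,0,0],"jaw":0},{"delta_pos":[2.6,1.0,0.2],"angular":[0,0,0],"jaw":0},{"delta_pos":[2.6,1.0,0.2],"angular":[0,0,0],"jaw":0},{"delta_pos":[2.6,2.5,0.2],"angular":[0,0,0],"jaw":0},{"delta_pos":[2.6,4.2,0.2],"angular":[0,0,0],"jaw":0},{"delta_pos":[2.6,4.2,0.2],"angular":[0,0,0],"jaw":0},{"delta_pos":[0,1,0.2],"angular":[0,0,0],"jaw":0},{"delta_pos":[0,0,0.2],"angular":[0,0,0],"jaw":0}]'; python3 -c "
from h import *
go((13,20,30),1)
im=arm.get_image('wrist')[:,:,::-1]
cv2.imwrite('pics/w8.png',cv2.resize(im[60:330,80:520],None,fx=1.8,fy=1.8,interpolation=3))"
```

```text
clock: 8.93
position: [0.5647, 0.0887, 0.1558]
ee_rot: [0.708, 0.008, 0.706, -0.012]
wrist_force: [0.2, 0.1, 1.1]
gripper_width: 0.0003
delta [ 0.58 -0.4  -0.28] rot [0.002 0.003 0.006] | now tray mm [15.8 24.  35.8] t 8.93 F [0.2 0.1 1.1] w 0.0003
```

View pics/w8.png

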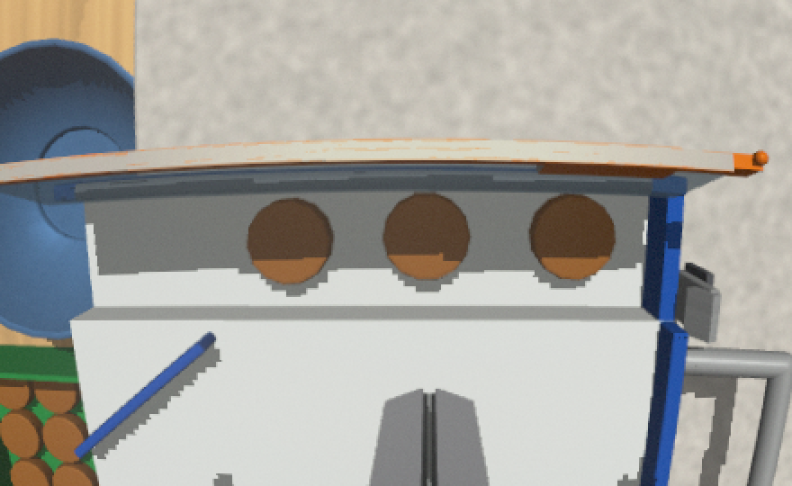

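All three lie flat, at (290,240), (427,237) and (572,237). Next I'll go over the lid to its outer side.

```bash
python3 -m handwheel '[{"delta_pos":[-5,0,0],"angular":[0,0,0],"jaw":0},{"delta_pos":[-6,2,-1],"angular":[0,0,0.005],"jaw":0},{"delta_pos":[-6,6,-2],"angular":[0,0,0.005],"jaw":0},{"delta_pos":[-6,10,-2.5],"angular":[0,0,0.005],"jaw":0},{"delta_pos":[-6,12,-2.5],"angular":[0,0,0.005],"jaw":0},{"delta_pos":[-4,12,-2.5],"angular":[0,0,0.005],"jaw":0},{"delta_pos":[-1,12,-2.5],"angular":[0,0,0.005],"jaw":0},{"delta_pos":[0,12,-2.5],"angular":[0,0,0.005],"jaw":0}]'; python3 -c "
from h import *
go((-10,80,32),1)
im=arm.get_image('wrist')[:,:,::-1]
cv2.imwrite('pics/w9.png',im)"
```

```text
clock: 9.98
position: [0.5405, 0.2075, 0.1498]
ee_rot: [0.705, 0.01, 0.709, -0.012]
wrist_force: [-0.5, 0.1, -0.1]
gripper_width: 0.0006
delta [-0.21 -6.2   0.2 ] rot [ 0.001 -0.005  0.003] | now tray mm [-12.1 141.9  29.8] t 9.97 F [-0.5  0.1 -0.1] w 0.0006
```

View pics/w9.png

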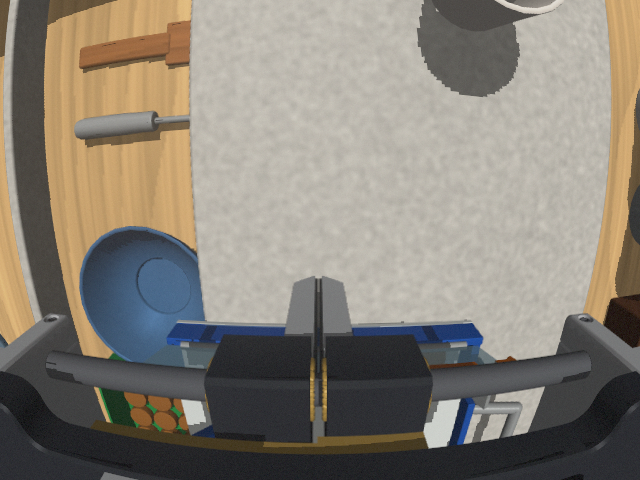

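```bash
python3 -m handwheel '[{"delta_pos":[-0.2,-1,0.2],"angular":[0,0,0],"jaw":0},{"delta_pos":[-0.2,-2,0.2],"angular":[0,0,0],"jaw":0},{"delta_pos":[-0.2,-3,0.2],"angular":[0,0,0],"jaw":0},{"delta_pos":[-0.2,-3.8,0.2],"angular":[0,0,0],"jaw":0},{"delta_pos":[-0.2,-4.6,0.2],"angular":[0,0,0],"jaw":0},{"delta_pos":[-0.2,-5.4,0.2],"angular":[0,0,0],"jaw":0},{"delta_pos":[-0.2,-5.8,0.2],"angular":[0,0,0],"jaw":0},{"delta_pos":[-0.2,-5.8,0.2],"angular":[0,0,0],"jaw":0}]'; python3 -c "
from h import *
go((60,52,40),1)
im=arm.get_image('wrist')[:,:,::-1]
cv2.imwrite('pics/w10.png',im)"
```

```text
clock: 11.02
position: [0.5407, 0.1492, 0.1518]
ee_rot: [0.705, 0.01, 0.709, -0.012]
wrist_force: [-0.4, -0.3, 0.3]
gripper_width: 0.0008
delta [-0.85 -3.18  7.  ] rot [ 0.    -0.005  0.003] | now tray mm [-10.   83.7  31.8] t 11.03 F [-0.4 -0.3  0.3] w 0.0008
```

View pics/w10.png

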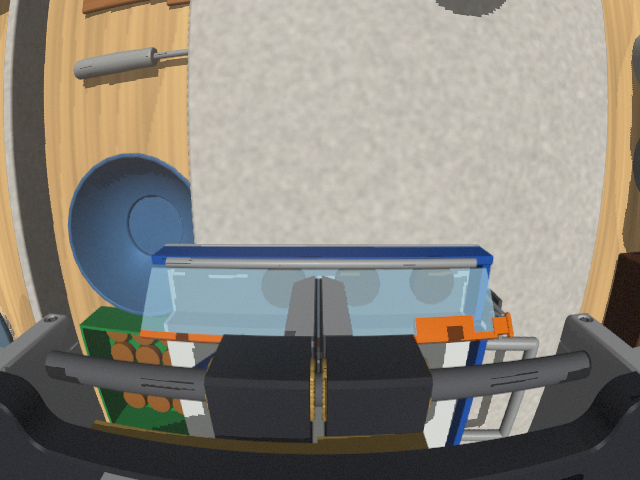

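The lid rests on its catch with the three tablets under it, and the orange pad is at (445,328). I'll move above the pad.

```bash
python3 -m handwheel '[{"delta_pos":[-1.5,-0.5,1],"angular":[0,-0.005,0],"jaw":0},{"delta_pos":[-1.5,-1.5,3],"angular":[0,-0.005,0],"jaw":0},{"delta_pos":[-1.5,-2.8,5.5],"angular":[0,-0.005,0],"jaw":0},{"delta_pos":[-1,-3.2,7],"angular":[0,-0.005,0],"jaw":0},{"delta_pos":[0.5,-3.2,7],"angular":[0,-0.005,0],"jaw":0},{"delta_pos":[0.5,-3.2,7],"angular":[0,-0.005,0],"jaw":0},{"delta_pos":[0.5,-3.2,7],"angular":[0,-0.005,0],"jaw":0}]'; python3 -c "
from h import *
go((60,52,20),1)
im=arm.get_image('wrist')[:,:,::-1]
cv2.imwrite('pics/w11.png',im)"
```

```text
clock: 11.95
position: [0.6089, 0.1158, 0.1461]
ee_rot: [0.707, 0.01, 0.708, -0.011]
wrist_force: [0.2, -0.1, -0.7]
gripper_width: 0.0003
delta [ 0.61 -0.04  0.08] rot [ 0.001 -0.001  0.003] | now tray mm [59.2 52.4 26.1] t 11.95 F [ 0.2 -0.1 -0.7] w 0.0003
```

View pics/w11.png

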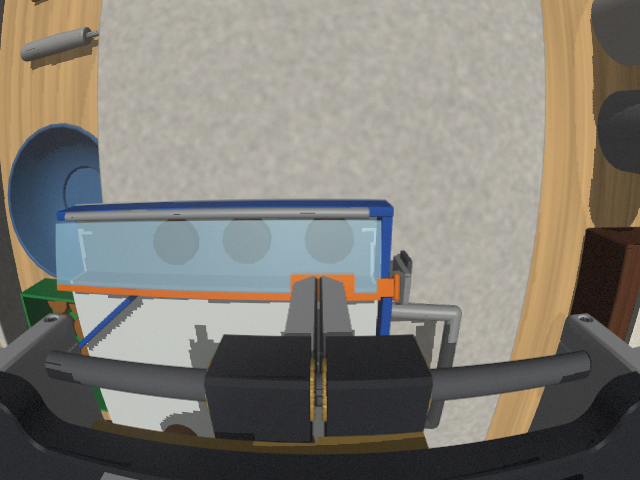

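```bash
python3 -m handwheel '[{"delta_pos":[0.4,0,0],"angular":[0,0,0],"jaw":0},{"delta_pos":[0.7,0,0],"angular":[0,0,0],"jaw":0},{"delta_pos":[0.9,0,0],"angular":[0,0,0],"jaw":0},{"delta_pos":[0.9,0,0],"angular":[0,0,0],"jaw":0}]'; python3 -m handwheel '[{"delta_pos":[0.1,0,0],"angular":[0,0,0],"jaw":0},{"delta_pos":[0.2,0,0],"angular":[0,0,0],"jaw":0}]';  python3 -m handwheel '[{"delta_pos":[0.1,0,0],"angular":[0,0,0],"jaw":0},{"delta_pos":[0.1,0,0],"angular":[0,0,0],"jaw":0}]'
```

```text
clock: 12.5
position: [0.6093, 0.1156, 0.1377]
ee_rot: [0.707, 0.009, 0.707, -0.011]
wrist_force: [0.0, -0.1, 1.6]
gripper_width: 0.0006
clock: 12.75
position: [0.6096, 0.1155, 0.1362]
ee_rot: [0.707, 0.009, 0.707, -0.012]
wrist_force: [-1.5, -0.4, 4.5]
gripper_width: 0.0006
clock: 13.0
position: [0.6097, 0.1155, 0.1355]
ee_rot: [0.707, 0.009, 0.707, -0.012]
wrist_force: [-1.1, -1.1, 5.4]
gripper_width: 0.0003
```

```bash
python3 -m handwheel '[{"delta_pos":[0.1,0,0],"angular":[0,0,0],"jaw":0},{"delta_pos":[0.2,0,0],"angular":[0,0,0],"jaw":0}]'; python3 -m handwheel '[{"delta_pos":[0.1,0,0],"angular":[0,0,0],"jaw":0},{"delta_pos":[0.2,0,0],"angular":[0,0,0],"jaw":0}]'
```

```text
clock: 13.25
position: [0.6098, 0.1153, 0.1341]
ee_rot: [0.707, 0.009, 0.707, -0.012]
wrist_force: [-2.8, -1.3, 7.2]
gripper_width: 0.0004
clock: 13.5
position: [0.6101, 0.1153, 0.1332]
ee_rot: [0.707, 0.009, 0.707, -0.012]
wrist_force: [-5.5, -0.9, 10.7]
gripper_width: 0.0003
```

```bash
python3 -m handwheel '[{"delta_pos":[0.1,0,-0.1],"angular":[0,0,0],"jaw":0},{"delta_pos":[0.25,0,-0.1],"angular":[0,0,0],"jaw":0}]'; python3 -c "
from h import *
go((60,52,7),1)"
```

```text
clock: 13.75
position: [0.61, 0.1152, 0.1325]
ee_rot: [0.708, 0.009, 0.706, -0.012]
wrist_force: [-3.8, -1.3, 10.8]
gripper_width: 0.0008
delta [ 0.55  0.02 -0.03] rot [0.001 0.003 0.004] | now tray mm [60.2 51.9 12.5] t 13.75 F [-3.8 -1.3 10.8] w 0.0008
```

```bash
python3 -m handwheel '[{"delta_pos":[0.2,0,-0.1],"angular":[0,0,0],"jaw":0},{"delta_pos":[0.35,0,-0.1],"angular":[0,0,0],"jaw":0},{"delta_pos":[0.35,0,-0.1],"angular":[0,0,0],"jaw":0}]'; python3 -c "
from h import *
go((60,52,7),1)"
```

```text
clock: 14.12
position: [0.61, 0.1151, 0.1316]
ee_rot: [0.709, 0.009, 0.705, -0.012]
wrist_force: [-4.9, -1.1, 14.2]
gripper_width: -0.0002
delta [ 0.46  0.03 -0.03] rot [0.001 0.005 0.004] | now tray mm [60.3 51.7 11.6] t 14.12 F [-4.9 -1.1 14.2] w -0.0002
```

```bash
python3 -m handwheel '[{"delta_pos":[0.2,0,-0.1],"angular":[0,0.003,0],"jaw":0},{"delta_pos":[0.4,0,-0.1],"angular":[0,0.003,0],"jaw":0},{"delta_pos":[0.4,0,-0.1],"angular":[0,0.003,0],"jaw":0}]'; python3 -c "
from h import *
go((60,52,7),1)"
```

```text
clock: 14.5
position: [0.6091, 0.1153, 0.1272]
ee_rot: [0.708, 0.009, 0.706, -0.012]
wrist_force: [-0.2, -0.5, 2.6]
gripper_width: 0.0002
delta [0.02 0.01 0.07] rot [0.001 0.003 0.004] | now tray mm [59.3 51.9  7.2] t 14.5 F [-0.2 -0.5  2.6] w 0.0002
```

The lid snapped and the tip dropped to z'=7.2, the shut height. I'll lift, look, and head for the bar.

```bash
python3 -m handwheel '[{"delta_pos":[-3,0,0],"angular":[0,0.003,0],"jaw":0},{"delta_pos":[-6,0,0],"angular":[0,0.003,0],"jaw":30},{"delta_pos":[-7,-2.5,3],"angular":[0,0.003,0],"jaw":42},{"delta_pos":[-7,-5,6],"angular":[0,0.003,0],"jaw":42},{"delta_pos":[-7,-6.5,8],"angular":[0,0.003,0.004],"jaw":42},{"delta_pos":[-7,-6.5,8],"angular":[0,0.003,0.004],"jaw":42},{"delta_pos":[-7,-6.5,8],"angular":[0,0.003,0.004],"jaw":42}]'; python3 -c "
from h import *
go((140,-13,0),1)
cv2.imwrite('pics/w12.png',arm.get_image('wrist')[:,:,::-1])"
```

```text
clock: 15.38
position: [0.6861, 0.0489, 0.1967]
ee_rot: [0.706, 0.01, 0.708, -0.01]
wrist_force: [-0.8, -0.8, -0.3]
gripper_width: 0.0394
delta [ 7.67 -0.1   0.18] rot [ 0.002 -0.002 -0.001] | now tray mm [138.4 -12.   76.7] t 15.38 F [-0.8 -0.8 -0.3] w 0.0394
```

View pics/w12.png

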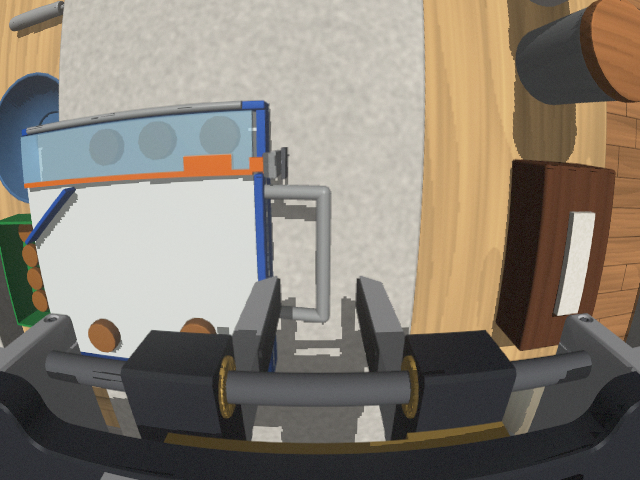

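```bash
python3 -c "
from h import *
ob,R,p=cur()
for q in [(323,190),(323,250),(322,318)]: print(T(wray(q,R,p,.135)).round(1))"
```

```text
[140.5  34.2  15. ]
[140.8  -6.8  15. ]
[140.4 -58.7  15. ]
```

Two rays put the bar at x=140.5, as expected. I'll descend and pinch.

```bash
python3 -m handwheel '[{"delta_pos":[3,-0.1,0.2],"angular":[0,0,0],"jaw":42},{"delta_pos":[6,-0.1,0.2],"angular":[0,0,0],"jaw":42},{"delta_pos":[8,-0.1,0.2],"angular":[0,0,0],"jaw":42},{"delta_pos":[8.1,-0.1,0.2],"angular":[0,0,0],"jaw":42},{"delta_pos":[8.1,-0.1,0.2],"angular":[0,0,0],"jaw":0},{"delta_pos":[8.1,-0.1,0.2],"angular":[0,0,0],"jaw":0},{"delta_pos":[8.1,-0.1,0.2],"angular":[0,0,0],"jaw":0},{"delta_pos":[8.1,-0.1,0.2],"angular":[0,0,0],"jaw":0}]'; python3 -c "
from h import *
go((140,-13,-4),1)
L=225;H=36
for a in [.1,.2,.25,.3,.35,.4,.45,.5,.55,.6,.65]:
  c,s=np.cos(a),np.sin(a);print(a,'up cm',round((L*s+H*c-H)/10,2),'x cm',round((L*c-H*s-L)/10,2))"
```

```text
clock: 16.42
position: [0.6893, 0.048, 0.1171]
ee_rot: [0.708, 0.01, 0.706, -0.01]
wrist_force: [3.7, -0.5, -0.8]
gripper_width: 0.009
delta [ 0.11 -0.02 -0.16] rot [ 0.002  0.002 -0.   ] | now tray mm [141.6 -12.8  -2.9] t 16.43 F [ 3.7 -0.5 -0.8] w 0.009
0.1 up cm 2.23 x cm -0.47
0.2 up cm 4.4 x cm -1.16
0.25 up cm 5.45 x cm -1.59
0.3 up cm 6.49 x cm -2.07
0.35 up cm 7.5 x cm -2.6
0.4 up cm 8.48 x cm -3.18
0.45 up cm 9.43 x cm -3.81
0.5 up cm 10.35 x cm -4.48
0.55 up cm 11.23 x cm -5.2
0.6 up cm 12.08 x cm -5.96
0.65 up cm 12.88 x cm -6.77
```

```bash
python3 -m handwheel '[{"delta_pos":[-0.8,0,-0.2],"angular":[0,0,0],"jaw":0},{"delta_pos":[-1.5,0,-0.35],"angular":[0,0,0],"jaw":0},{"delta_pos":[-2.23,0,-0.5],"angular":[0,0,0],"jaw":0},{"delta_pos":[-3.0,0,-0.75],"angular":[0,0,0],"jaw":0},{"delta_pos":[-3.7,0,-1.0],"angular":[0,0,0],"jaw":0},{"delta_pos":[-4.4,0,-1.25],"angular":[0,0,0],"jaw":0},{"delta_pos":[-5.45,0,-1.65],"angular":[0,0,0],"jaw":0},{"delta_pos":[-5.45,0,-1.65],"angular":[0,0,0],"jaw":0}]'; python3 -c "
from h import *
go((140,-13,-4),1)
cv2.imwrite('pics/w13.png',arm.get_image('wrist')[:,:,::-1])"
```

```text
clock: 17.42
position: [0.6733, 0.0485, 0.1729]
ee_rot: [0.709, 0.01, 0.705, -0.01]
wrist_force: [6.0, 0.6, -1.0]
gripper_width: 0.009
delta [ 5.7  -0.02  1.41] rot [ 0.002  0.005 -0.   ] | now tray mm [125.6 -12.9  52.9] t 17.43 F [ 6.   0.6 -1. ] w 0.009
```

View pics/w13.png

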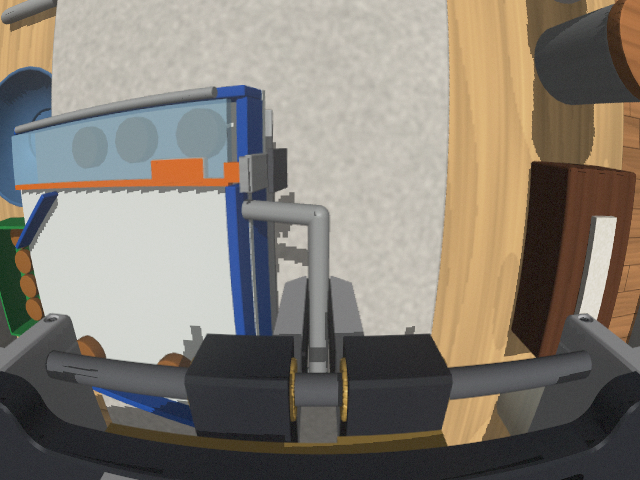

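The tray is tipped to about 0.25 rad with the lid shut and the tablets still in place. Continuing along the arc.

```bash
python3 -m handwheel '[{"delta_pos":[-0.6,0,-0.2],"angular":[0,-0.005,0],"jaw":0},{"delta_pos":[-1.2,0,-0.5],"angular":[0,-0.005,0],"jaw":0},{"delta_pos":[-1.8,0,-0.85],"angular":[0,-0.005,0],"jaw":0},{"delta_pos":[-2.5,0,-1.25],"angular":[0,-0.005,0],"jaw":0},{"delta_pos":[-3.2,0,-1.7],"angular":[0,-0.005,0],"jaw":0},{"delta_pos":[-3.9,0,-2.15],"angular":[0,-0.005,0],"jaw":0},{"delta_pos":[-4.7,0,-2.75],"angular":[0,-0.005,0],"jaw":0},{"delta_pos":[-4.7,0,-2.75],"angular":[0,-0.005,0],"jaw":0}]'; python3 -c "
from h import *
go((140,-13,-4),1)
cv2.imwrite('pics/w14.png',arm.get_image('wrist')[:,:,::-1])"
```

```text
clock: 18.48
position: [0.6461, 0.0493, 0.2207]
ee_rot: [0.711, 0.01, 0.703, -0.01]
wrist_force: [4.9, 1.3, 0.6]
gripper_width: 0.0093
delta [10.52 -0.03  4.03] rot [ 0.002  0.013 -0.001] | now tray mm [ 98.3 -12.9 100.7] t 18.48 F [4.9 1.3 0.6] w 0.0093
```

View pics/w14.png

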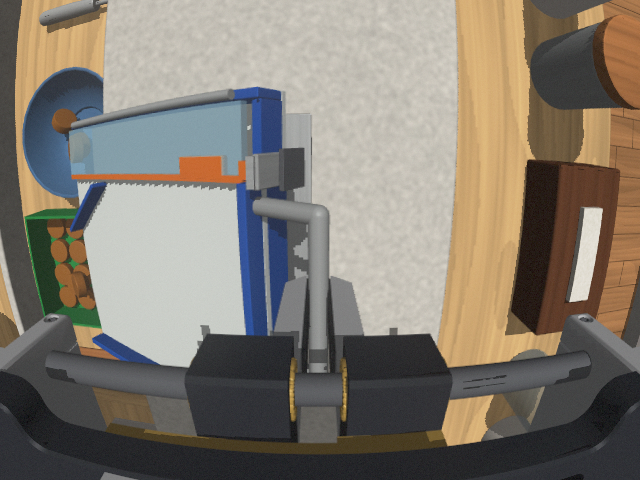

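The tablets are running out, with one visible in the bowl at (63,118). I'll tip to about 0.62 rad and hold.

```bash
python3 -m handwheel '[{"delta_pos":[-0.5,0,-0.4],"angular":[0,-0.013,0],"jaw":0},{"delta_pos":[-1.2,0,-1.0],"angular":[0,-0.013,0],"jaw":0},{"delta_pos":[-2.0,0,-1.7],"angular":[0,-0.013,0],"jaw":0},{"delta_pos":[-2.0,0,-1.7],"angular":[0,-0.013,0],"jaw":0},{"delta_pos":[-2.0,0,-1.7],"angular":[0,-0.013,0],"jaw":0},{"delta_pos":[-2.0,0,-1.7],"angular":[0,-0.013,0],"jaw":0},{"delta_pos":[-2.0,0,-1.7],"angular":[0,-0.013,0],"jaw":0},{"delta_pos":[-2.0,0,-1.7],"angular":[0,-0.013,0],"jaw":0}]'; python3 -c "
from h import *
go((140,-13,-4),1)
cv2.imwrite('pics/w15.png',arm.get_image('wrist')[:,:,::-1])
cv2.imwrite('pics/t15.png',arm.get_image('top')[:,:,::-1])
cv2.imwrite('pics/s15.png',arm.get_image('side')[:,:,::-1])"
```

```text
clock: 19.52
position: [0.63, 0.0498, 0.2404]
ee_rot: [0.717, 0.01, 0.697, -0.01]
wrist_force: [4.9, 1.4, 2.3]
gripper_width: 0.0089
delta [12.6  -0.04  5.43] rot [ 0.002  0.028 -0.001] | now tray mm [ 82.3 -12.9 120.4] t 19.52 F [4.9 1.4 2.3] w 0.0089
```

View pics/w15.png

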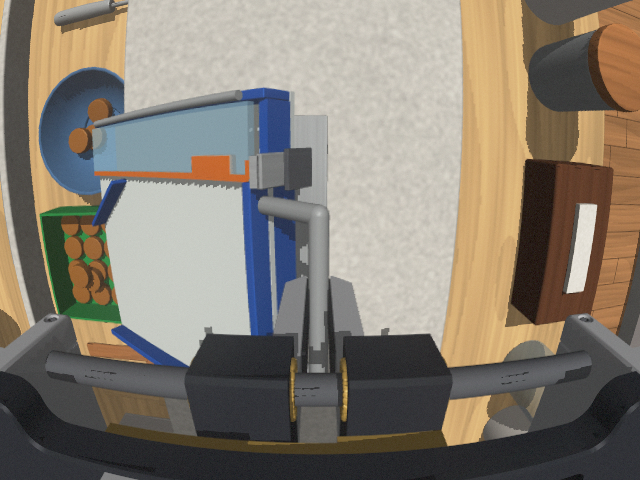

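View pics/t15.png

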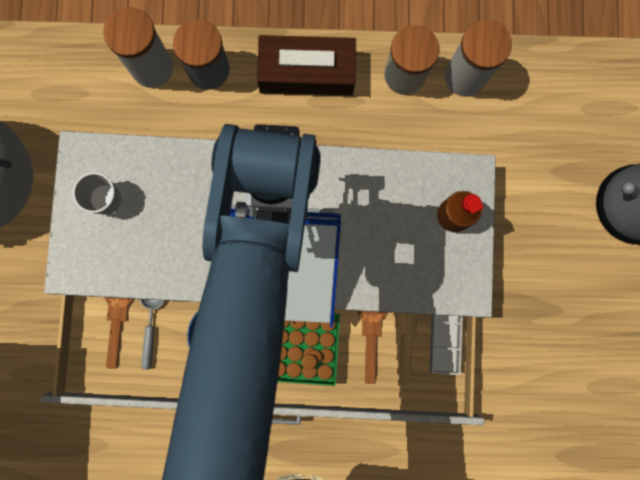

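View pics/s15.png

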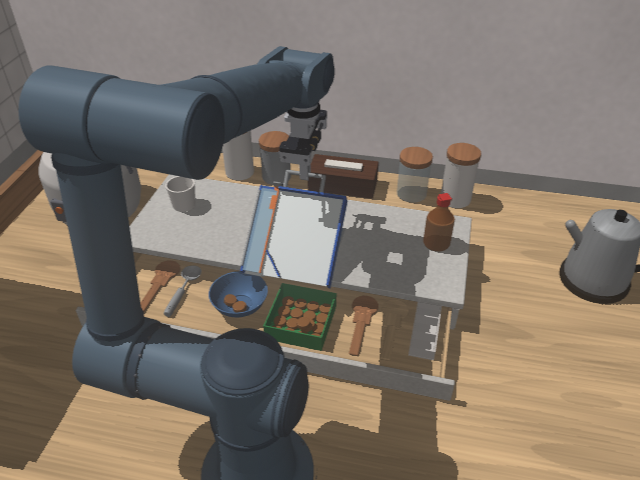

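```bash
python3 -c "
import cv2
a=cv2.imread('pics/s15.png')[175:360,190:350];b=cv2.imread('pics/w15.png')[60:330,30:190]
cv2.imwrite('pics/z15.png',cv2.hconcat([cv2.resize(a,(400,462),interpolation=3),cv2.resize(b,(274,462),interpolation=3)]))"
```

```text
(no output)
```

View pics/z15.png

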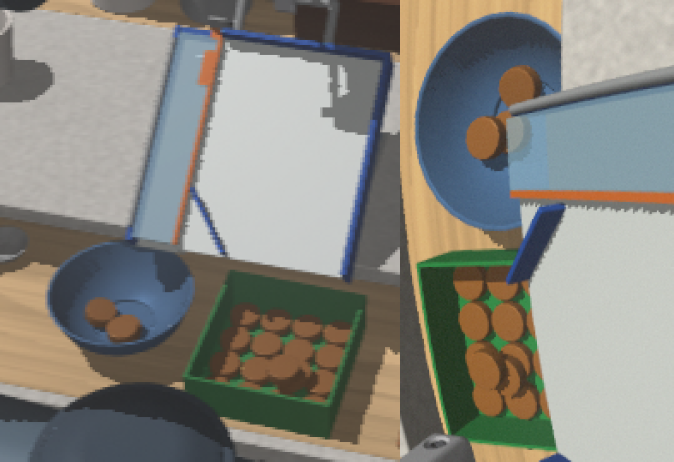

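The side view shows two in the bowl. The third, seen through the lid at the front end, may still be in the channel. I'll hold longer, tip slightly more and look again.

```bash
python3 -m handwheel '[{"delta_pos":[-0.4,0,-0.4],"angular":[0,0.0,0],"jaw":0},{"delta_pos":[-0.7,0,-0.7],"angular":[0,0.0,0],"jaw":0},{"delta_pos":[-0.7,0,-0.7],"angular":[0,0.0,0],"jaw":0},{"delta_pos":[-0.7,0,-0.7],"angular":[0,0.0,0],"jaw":0},{"delta_pos":[-0.7,0,-0.7],"angular":[0,0.0,0],"jaw":0}]'; python3 -c "
from h import *
go((140,-13,-4),1)
b=arm.get_image('wrist')[60:330,30:190,::-1]
a=arm.get_image('side')[175:360,190:350,::-1]
cv2.imwrite('pics/z16.png',cv2.hconcat([cv2.resize(a,(400,462),interpolation=3),cv2.resize(b,(274,462),interpolation=3)]))"
```

```text
clock: 20.3
position: [0.6234, 0.05, 0.2472]
ee_rot: [0.717, 0.01, 0.697, -0.01]
wrist_force: [5.0, 1.2, 2.6]
gripper_width: 0.0089
delta [13.3  -0.04  6.06] rot [ 0.002  0.029 -0.001] | now tray mm [ 75.6 -12.9 127.2] t 20.3 F [5.  1.2 2.6] w 0.0089
```

View pics/z16.png

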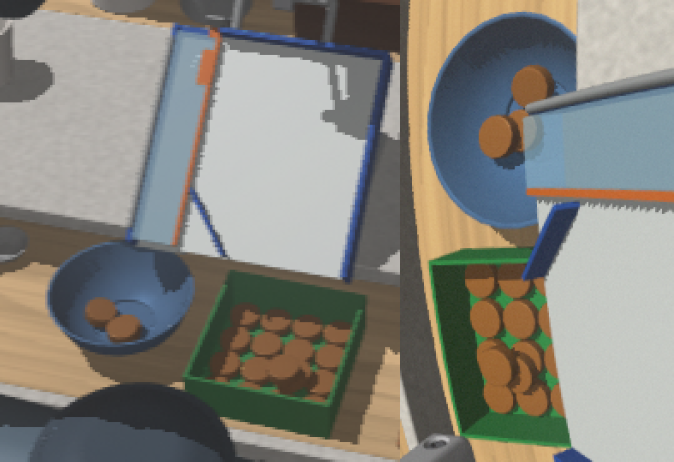

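```bash
python3 -c "
from h import *
ob,R,p=cur()
im=arm.get_image('wrist')[:,:,::-1];cv2.imwrite('pics/w17.png',im)
s=arm.get_image('side')[:,:,::-1];cv2.imwrite('pics/s17.png',s)
f=160/274
for q in [(531,87),(498,137),(522,128)]:
  px=(30+q[0]*f-400*f,60+q[1]*270/462)
  for z in (.03,.04,.09,.11):
    X=wray(px,R,p,z);print(np.round(px),z,X.round(3),T(X).round(),'side',proj('side',X).round())
a=cv2.resize(s[265:340,200:345],None,fx=5,fy=5,interpolation=3)
b=cv2.resize(im[50:200,30:190],(320,375-75),interpolation=3)
cv2.imwrite('pics/z17.png',a);cv2.imwrite('pics/z17b.png',cv2.resize(im[60:180,30:150],None,fx=5,fy=5,interpolation=3))"
```

```text
[106. 111.] 0.03 [0.388 0.183 0.03 ] [-164.  112.  -90.] side [230. 301.]
[106. 111.] 0.04 [0.394 0.181 0.04 ] [-158.  111.  -80.] side [230. 296.]
[106. 111.] 0.09 [0.423 0.175 0.09 ] [-128.  105.  -30.] side [235. 273.]
[106. 111.] 0.11 [0.435 0.172 0.11 ] [-117.  103.  -10.] side [237. 264.]
[ 87. 140.] 0.03 [0.358 0.152 0.03 ] [-193.   81.  -90.] side [238. 312.]
[ 87. 140.] 0.04 [0.365 0.151 0.04 ] [-186.   81.  -80.] side [239. 307.]
[ 87. 140.] 0.09 [0.397 0.149 0.09 ] [-153.   79.  -30.] side [242. 283.]
[ 87. 140.] 0.11 [0.411 0.147 0.11 ] [-140.   78.  -10.] side [244. 273.]
[101. 135.] 0.03 [0.379 0.155 0.03 ] [-172.   85.  -90.] side [239. 305.]
[101. 135.] 0.04 [0.385 0.155 0.04 ] [-166.   85.  -80.] side [240. 301.]
[101. 135.] 0.09 [0.415 0.151 0.09 ] [-135.   82.  -30.] side [243. 277.]
[101. 135.] 0.11 [0.428 0.15  0.11 ] [-123.   81.  -10.] side [245. 268.]
```

View pics/z17.png

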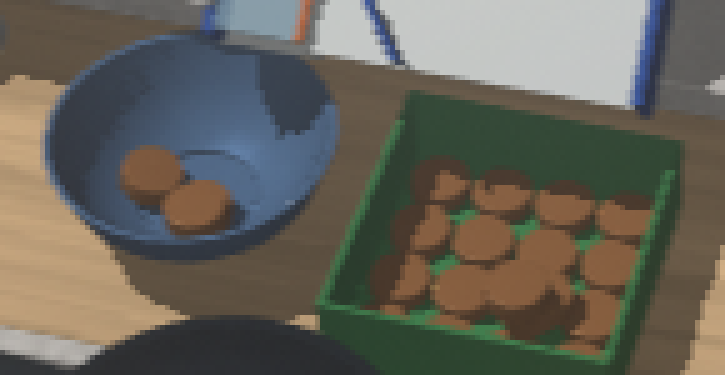

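View pics/z17b.png

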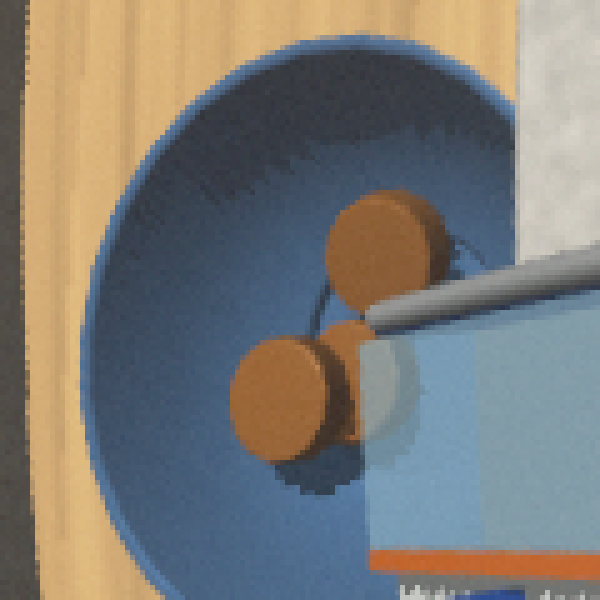

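The zoom shows all three in the bowl, two of them overlapping, and two extras stacked in the tub. The tray floor and channel are empty. Now lowering.

```bash
python3 -m handwheel '[{"delta_pos":[0.7,0,0.6],"angular":[0,0.0,0],"jaw":0},{"delta_pos":[1.5,0,1.35],"angular":[0,0.005,0],"jaw":0},{"delta_pos":[2.4,0,2.1],"angular":[0,0.01,0],"jaw":0},{"delta_pos":[3.3,0,2.75],"angular":[0,0.015,0],"jaw":0},{"delta_pos":[4.2,0,3.4],"angular":[0,0.02,0],"jaw":0},{"delta_pos":[5.2,0,4.0],"angular":[0,0.029,0],"jaw":0},{"delta_pos":[6.2,0,4.5],"angular":[0,0.029,0],"jaw":0},{"delta_pos":[6.2,0,4.5],"angular":[0,0.029,0],"jaw":0}]'; python3 -c "
from h import *
go((141.2,-13,-3),1)"
```

```text
clock: 21.5
position: [0.6688, 0.0486, 0.1842]
ee_rot: [0.705, 0.011, 0.709, -0.01]
wrist_force: [-4.6, -1.3, -4.4]
gripper_width: 0.0088
delta [ 6.71 -0.02  2.05] rot [ 0.002 -0.005 -0.001] | now tray mm [121.1 -12.9  64.2] t 21.5 F [-4.6 -1.3 -4.4] w 0.0088
```

```bash
python3 -m handwheel '[{"delta_pos":[1,0,0.45],"angular":[0,0.0,0],"jaw":0},{"delta_pos":[2.1,0,0.85],"angular":[0,-0.005,0],"jaw":0},{"delta_pos":[3.2,0,1.25],"angular":[0,-0.005,0],"jaw":0},{"delta_pos":[4.4,0,1.6],"angular":[0,-0.005,0],"jaw":0},{"delta_pos":[5.4,0,1.85],"angular":[0,-0.005,0],"jaw":0},{"delta_pos":[6.2,0,2.0],"angular":[0,-0.005,0],"jaw":0},{"delta_pos":[6.7,0,2.05],"angular":[0,-0.005,0],"jaw":0},{"delta_pos":[6.7,0,2.05],"angular":[0,-0.005,0],"jaw":0}]'; python3 -c "
from h import *
go((141.2,-13,-4),1)"
```

```text
clock: 22.5
position: [0.6894, 0.0479, 0.1203]
ee_rot: [0.707, 0.01, 0.707, -0.01]
wrist_force: [-6.7, -1.3, 11.1]
gripper_width: 0.009
delta [ 0.43 -0.01 -0.04] rot [ 0.002  0.    -0.   ] | now tray mm [141.6 -12.9   0.3] t 22.5 F [-6.7 -1.3 11.1] w 0.009
```

```bash
python3 -m handwheel '[{"delta_pos":[0.1,0,0],"angular":[0,0,0],"jaw":0},{"delta_pos":[0,0,0],"angular":[0,0,0],"jaw":25},{"delta_pos":[0,0,0],"angular":[0,0,0],"jaw":40},{"delta_pos":[0,0,0],"angular":[0,0,0],"jaw":42},{"delta_pos":[-3,0,0],"angular":[0,0,0],"jaw":42},{"delta_pos":[-7,0,0],"angular":[0,0,0],"jaw":42},{"delta_pos":[-10,0,0],"angular":[0,0,0],"jaw":42}]'; python3 -c "
from h import *
go((140,-13,100),1)
cv2.imwrite('pics/w18.png',arm.get_image('wrist')[:,:,::-1])
cv2.imwrite('pics/s18.png',arm.get_image('side')[:,:,::-1])"
```

```text
clock: 23.38
position: [0.6898, 0.0479, 0.2221]
ee_rot: [0.708, 0.01, 0.706, -0.01]
wrist_force: [-0.1, 0.2, 0.3]
gripper_width: 0.0396
delta [ 0.21 -0.01 -0.21] rot [ 0.002  0.002 -0.   ] | now tray mm [142.1 -12.9 102.1] t 23.38 F [-0.1  0.2  0.3] w 0.0396
```

View pics/w18.png

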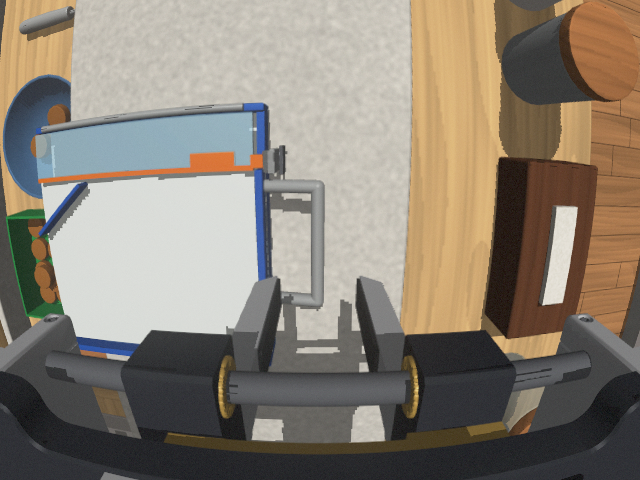

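View pics/s18.png

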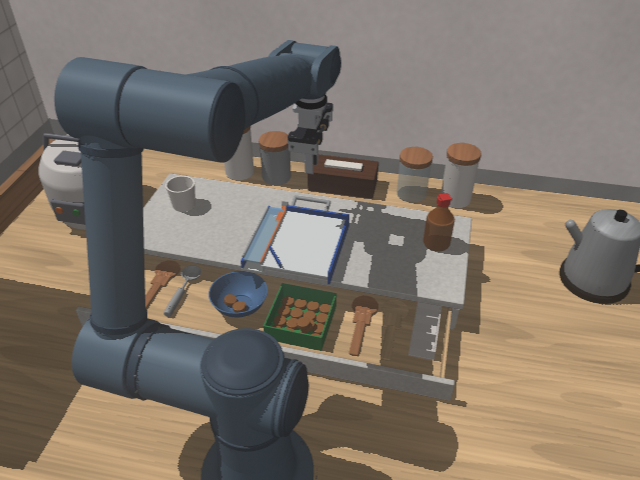

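Before handing in, I'll look straight into the bowl and tub.

```bash
python3 -c "
from h import *
ob,R,p=cur()
for q in [(318,185),(318,303)]: print(T(wray(q,R,p,.135)).round(1))"
python3 -m handwheel '[{"delta_pos":[-5,0,-1],"angular":[0,0,0],"jaw":42},{"delta_pos":[-9,0,-5],"angular":[0,0,0],"jaw":42},{"delta_pos":[-10,0,-10],"angular":[0,0,0],"jaw":42},{"delta_pos":[-10,0,-15],"angular":[0,0,0],"jaw":42},{"delta_pos":[-10,0,-20],"angular":[0,0,0],"jaw":42},{"delta_pos":[-10,0,-25],"angular":[0,0,0],"jaw":42},{"delta_pos":[-10,0,-28],"angular":[0,0,0],"jaw":42},{"delta_pos":[-10,0,-28],"angular":[0,0,0],"jaw":42}]'; python3 -c "
from h import *
go((140,-13,100),1)
cv2.imwrite('pics/w19.png',arm.get_image('wrist')[:,:,::-1])"
```

```text
[143.7  32.9  15. ]
[143.9 -60.9  15. ]
clock: 24.48
position: [0.41, 0.056, 0.3216]
ee_rot: [0.71, 0.01, 0.704, -0.01]
wrist_force: [-0.1, 0.0, -0.3]
gripper_width: 0.0394
delta [ 1.038e+01 -2.000e-02  2.770e+01] rot [0.002 0.008 0.   ] | now tray mm [-137.8  -13.4  201.6] t 24.48 F [-0.1  0.  -0.3] w 0.0394
```

View pics/w19.png

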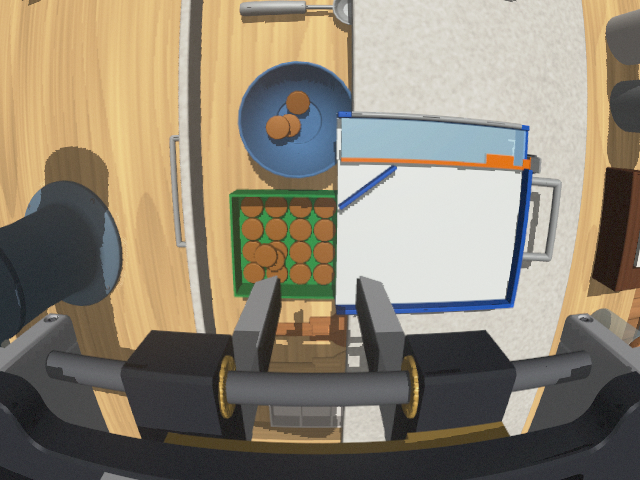

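The view shows three in the bowl at (298,103), (278,127) and (290,125), and two extras on the tub layer at about (263,255). The tray and channel are empty. Next I'll check that the tray is flat against the first side picture.

Run:
```python
from h import *
cv2.imwrite('pics/s19.png',arm.get_image('side')[:,:,::-1])
a=cv2.imread('pics/s0.png') if False else cv2.imread('pics/side0.png')
for n in('side0','s18','s19'):
    im=cv2.imread(f'pics/{n}.png');h=cv2.cvtColor(im,cv2.COLOR_BGR2HSV)
    m=((h[...,0]>100)&(h[...,0]<130)&(h[...,1]>140)).astype(np.uint8); m[:195]=0;m[285:]=0;m[:,:312]=0;m[:,356:]=0
    ys,xs=np.nonzero(m);print(n,len(xs),xs.mean().round(2),ys.mean().round(2),"rear right corner top rows per col",[int(ys[xs==c].min()) for c in range(325,349,4) if (xs==c).any()])
g=[cv2.cvtColor(cv2.imread(f'pics/{n}.png')[200:285,312:356],cv2.COLOR_BGR2GRAY).astype(np.float32) for n in('side0','s19')]
print(cv2.phaseCorrelate(g[0],g[1]))
for z in (0,5.4):print(proj('side',W((96,-117,15+z))))
```

```text
side0 118 335.69 230.78 rear right corner top rows per col [211, 212, 213, 213, 214, 214]
s18 77 333.49 234.81 rear right corner top rows per col [211, 212, 258, 213, 234, 214]
s19 76 335.26 228.36 rear right corner top rows per col [211, 212, 258, 213, 214, 214]
((0.37219957710730966, 0.01516828603588749), 0.6812782711452908)
[346.93303656 215.18665342]
[346.9973822  213.50790582]
```

```bash
python3 -m handwheel '[{"delta_pos":[0,0,0],"angular":[0,0,0],"jaw":42},{"delta_pos":[0,0,0],"angular":[0,0,0],"jaw":42},{"delta_pos":[0,0,0],"angular":[0,0,0],"jaw":42},{"delta_pos":[0,0,0],"angular":[0,0,0],"jaw":42}]'; python3 -c "
from cell import arm
print(arm.job_done())"
```

```text
clock: 25.08
position: [0.4115, 0.0558, 0.3219]
ee_rot: [0.71, 0.01, 0.704, -0.01]
wrist_force: [-0.0, 0.3, 0.9]
gripper_width: 0.0397
the job is handed in; nothing more can be done
None
```

The job is handed in at about 25 s, and my last pictures show everything where it should be; no verdict was reported.

- **Counting:** I swept three tablets into the channel. The first landed on its edge, so I toppled it flat with a tap near its top. The other two went in flat with a faster sweep.
- **Lid:** I pushed it over onto its catch and pressed the pad. The reading was about 14 N just before it snapped, well below the 35 N limit, and the fingertip then stood at the shut height (7.2 mm against 7 mm).
- **Tipping:** I pinched the bar and tipped the tray to about 0.64 rad (from the bar arc). I held it until the tablets were out, then lowered it and let go.

**Last checks:**
- The final wrist view shows three tablets in the bowl, two of them overlapping, two extras on the tub's layer, and the tray and channel empty.
- From the side view, the rear wall is back within a pixel of its first position, so the tray is flat. One wrist-camera reading put the bar about 3 mm off in x. It came just after the arm had been moving, and I took it as measurement error.
- At the bottom of the lowering, the wrist force read about 11 N and the tool sat 3 mm higher than when it had gripped. I took that as the bar slipping in the fingers.
- I compared the bowl, tub and bystanders with the first pictures only by eye. They looked unmoved.

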